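# Sort bored blocks with a go plug gauge

### The job

Take the go gauge out of its wooden stand and try its pin gently, without forcing it, in the bores of both steel blocks in the nest plate, first the left one and then the right one: in a good bore it goes in until the handle's shoulder sits on the block, in a half-reamed bore it stops part-way. Leave the gauge standing fully home in the block that passes, with that block in its nest, and set the block that fails down upright in the red tray (do not drop it). Do not disturb the oil can, the blue bottle or the screw tin.

Things in the scene. Friction and masses are not known exactly. Their poses are not given: they have to be found in the camera images.
- gauge: Go plug gauge, loose, about 0.12 kg, standing in its stand: a steel pin 16 mm in diameter and 34 mm long with a chamfered tip, below a dark hexagonal handle 20 mm across flats and 56 mm long (90 mm in all; its top is 100 mm above the bench when home in a nested block) with a green band near the top. Origin: centre of the pin's tip face, z up along the gauge. Two of the handle's flats face along its own +y and -y.
- gauge_tip (a point): Centre of the tip face of the gauge's pin (the gauge's origin).
- gauge_grip (a point): Point on the gauge's axis in the middle of its handle, 66 mm above the tip: a good place to grip.
- stand: Wooden gauge stand, fixed, 70 x 70 mm, 40 mm high, with one socket 19 mm wide and 37 mm deep in the middle of its top. At the start the gauge's shoulder rests on its top. Origin: centre of the underside.
- stand_socket (a point): Centre of the mouth of the stand's socket, level with the stand's top.
- nest: Fixed aluminium nest plate, 82 x 225 mm, 4 mm thick, with two square nests of low dark rails (6 mm high above the plate, inner width 48 mm) side by side along its y axis, their centres 130 mm apart. Origin: centre of its underside. A block stands in each nest on the plate's top (4 mm above the bench).
- nest_left (a point): Centre of the floor of the left nest (the robot's left, +y).
- nest_right (a point): Centre of the floor of the right nest (-y).
- block_1: Bright steel block, 46 x 46 mm, 40 mm high, about 0.45 kg, loose, standing in either nest with about 1 mm of play each side, a vertical bore in the middle of its top. Good and half-reamed blocks look alike; which is which is not told. Origin: centre of the underside, z up, x and y square to the sides.
- bore_1 (a point): Centre of the mouth of block_1's bore, level with the block's top; z up out of the bore. Mouth 17.3 mm wide with a small chamfer. A good bore goes right through at that width; a half-reamed one narrows to 12.5 mm at 12 mm below the top, and the pin stops on this hard step.
- block_2: Bright steel block, 46 x 46 mm, 40 mm high, about 0.45 kg, loose, standing in either nest with about 1 mm of play each side, a vertical bore in the middle of its top. Good and half-reamed blocks look alike; which is which is not told. Origin: centre of the underside, z up, x and y square to the sides.
- bore_2 (a point): Centre of the mouth of block_2's bore, level with the block's top; z up out of the bore. Mouth 17.3 mm wide with a small chamfer. A good bore goes right through at that width; a half-reamed one narrows to 12.5 mm at 12 mm below the top, and the pin stops on this hard step.
- tray: Red open reject tray, fixed, 160 x 160 mm outside, walls 28 mm high and 4 mm thick, floor 4 mm thick. Origin: centre of the underside.
- oil_can: Red oil can with a tall yellow spout, 68 mm wide, 165 mm high, loose bystander behind the nest plate. Origin: centre of the underside.
- marking_blue: Small blue bottle with a black cap, 33 mm wide, 68 mm high, loose bystander. Origin: centre of the underside.
- screw_tin: Grey open tin, 76 mm wide, 50 mm high, loose bystander. Origin: centre of the underside.
Not all that is in view belongs to the job. What is shaped like the block_2 but green or yellow is not meant.

How it is judged:
By the outcome, as a careful person would: the job done as asked, in the order asked, and still so for the second after the job is handed in, with the robot touching nothing.
It also fails if it takes over 72 s, if anything falls off the work surface, if the arm or the gripper's body presses on something with over 40 N, if the wrist force passes 120 N, or if a joint passes its speed limit or range.

### The arm

A 7-joint arm with a two-finger parallel gripper is mounted at the origin on a cart in front of the work surface, level with it; the furniture and walls round the work are solid. World frame = base frame: x ahead of the robot, y to its left, z up, the work surface at z = 0. Lengths are in m, angles in degrees, forces in N, time in s.
With the tool pointing down it reaches from about 0.425 to 0.875 m from the base axis. Payload 4.7 kg.
Tool frame: the origin (TCP) lies between the finger pads; the fingertips stand 8 mm ahead of it and the grasp point (between the pads) lies 11 mm behind it; x points along the fingers, z is the direction in which the jaws open and shut, and the axes are right-handed (so a half turn about x gives the same grasp; the last joint's range is limited). The gripper opens to 87 mm and grips with 3 to 60 N. Pads are 19 mm wide; open, the fingers measure 117 mm over their backs; the gripper's body (75 mm by 190 mm) begins 51 mm behind the grasp point.
Start: joints at [72.256, 18.392, -4.016, 83.108, 1.295, 78.541, -3.26], TCP at [0.207, -0.616, 0.231] pointing down, gripper open.
Joint ranges: [-163.93, 163.93], [-17.29, 119.83], [-79.2, 71.16], [3.27, 140.29], [-89.18, 269.18], [5.43, 117.66], [-154.24, 154.24]. Speed limits (degrees/s): [147.25, 147.25, 180, 180, 180, 180, 180].

### API

Orientations are given as [roll, pitch, yaw] about the fixed x, y, z axes, in that order (R = Rz(yaw) Ry(pitch) Rx(roll)).
In Python, from cell import telemetry, vision, sign_off gives the robot as it stands. The module is installed in compiled form; this text tells all that it offers.
- The arm moves only by the tool drive_tool, never from a script. Its arguments are lists of equal length, an entry for each row: "offset": the shift along the tool's x, y, z in m, a list of three; "angular": the turn, a rotation vector about the tool's x, y, z in rad, a list of three. A call has 1 to 10 rows; each row is the pose to reach, as a shift and turn from the pose measured when the call began, along the tool's axes at that moment; what a row does not reach only later rows make up. A row lasts 1/8 s, in which the tool goes at most 62.5 mm and 10.7 degrees, less where a joint would pass 70% of its speed; a pose out of reach is approached as far as the arm can. A call with a gripper value outside its range is refused whole. "fingers" is the closure, from -1 (fully open) to 1 (shut), set as the call begins (left out, the last holds). The fingers move at their own pace and stop on an object; "squeeze" is the grip in N (left out, the last holds). Time passes only in rows, so rows that repeat a pose let the fingers close. It gives the time, the measured TCP pose, the force and the opening at its end, in the units of the state.
- telemetry.get_obs(): the state, without advancing time (a new reading comes with each control period).
- vision.read_camera(name): name is "scene" or "top"; returns a dict with "pixels" (480x640x3 uint8, red, green, blue), "intrinsics" (3x3 intrinsics, pixels), "world_from_camera" (4x4, takes a point from camera to world coordinates). Camera axes: x right, y up, looking along -z (the intrinsics and any distortion apply to the point x, -y, -z); pixel columns grow to the right and rows downward; lengths in m; the calibration is good to about 2 mm. A picture is of the moment at which its call begins. There is no depth.
- sign_off(): hands the job in, once; it reports no verdict.
The state is a dict: "time_s": time; "qpos": joint angles; "joint_velocities": joint speeds; "effort": joint torques, N m; "tool_pos": TCP position; "tool_rot": TCP orientation; "force": force on the tool from outside, world axes, zero at the start; "wrist_torque": the same for the moment, N m; "grip_width": finger opening in m.
Only numpy, scipy, OpenCV 4.12 (cv2) and the standard library are available. Lean on these libraries where they do the work, as an engineer would, in place of code of your own. Each camera call takes 0.05 s, during which the arm holds its last target.

## Working session

There is one attempt and no reset: what is moved stays moved. The work goes in short steps, Python scripts to look and compute and a tool call to move; the robot and the scene stay as the last step left them, time stands still between calls to the robot, and variables do not carry over. Pictures are saved under pics/ and viewed, and the job is handed in when it is done.

Besides the shell and the picture viewer there is one more tool, called after ">>>" as name(argument=value, ...) on one line, values as JSON. drive_tool: Moves the arm, as the interface text tells. Its arguments: {"type":"object","properties":{"offset":{"type":"array"},"angular":{"type":"array"},"fingers":{"type":"number"},"squeeze":{"type":"number"}},"required":["offset","angular"]}

```bash
ls; mkdir -p pics; python3 - <<'E'
from cell import telemetry, vision
import cv2
print(telemetry.get_obs())
for n in("scene","top"):
    d=vision.read_camera(n); cv2.imwrite(f"pics/{n}0.png",d["pixels"][:,:,::-1]); print(n,d["intrinsics"],d["world_from_camera"],[k for k in d])
E
```

```text
pics
{'time_s': 0.0, 'qpos': array([72.25472348, 18.43905306, -4.01610432, 83.17656118,  1.29694382,
       78.54296101, -3.25969996]), 'joint_velocities': array([-0.06477143, -0.03785521, -0.02557451,  0.08127137,  0.05657232,
        0.01578482, -0.0785301 ]), 'effort': array([-3.89510287e-04, -4.91285419e+01, -4.03964818e-01, -3.12524843e+01,
       -6.36920985e-02,  4.38659429e-02,  2.01339521e-04]), 'tool_pos': array([ 0.20658539, -0.61570057,  0.22944716]), 'tool_rot': array([-176.11254058,   89.88652423,  112.44375398]), 'force': array([-0.849341  ,  0.77133291, -0.37198781]), 'wrist_torque': array([-0.01440307, -0.00125213, -0.02811178]), 'grip_width': 0.08718409493602608}
scene [[551.64767693   0.         327.30940554]
 [  0.         551.64767693 244.06016497]
 [  0.           0.           1.        ]] [[-0.48830353  0.50753099 -0.70990983 -0.18984668]
 [-0.87261528 -0.27454364  0.40394104  0.44235762]
 [ 0.01011137  0.81672399  0.57693993  0.7126398 ]
 [ 0.          0.          0.          1.        ]] ['pixels', 'intrinsics', 'world_from_camera']
top [[474.51641909   0.         316.46990538]
 [  0.         474.51641909 247.30113001]
 [  0.           0.           1.        ]] [[ 5.71100389e-03  9.89260541e-01 -1.46051247e-01  4.15890095e-01]
 [-9.99983653e-01  5.69085625e-03 -5.55770678e-04  7.27478362e-03]
 [ 2.81354649e-04  1.46052033e-01  9.89276869e-01  1.08860728e+00]
 [ 0.00000000e+00  0.00000000e+00  0.00000000e+00  1.00000000e+00]] ['pixels', 'intrinsics', 'world_from_camera']
```

View pics/scene0.png

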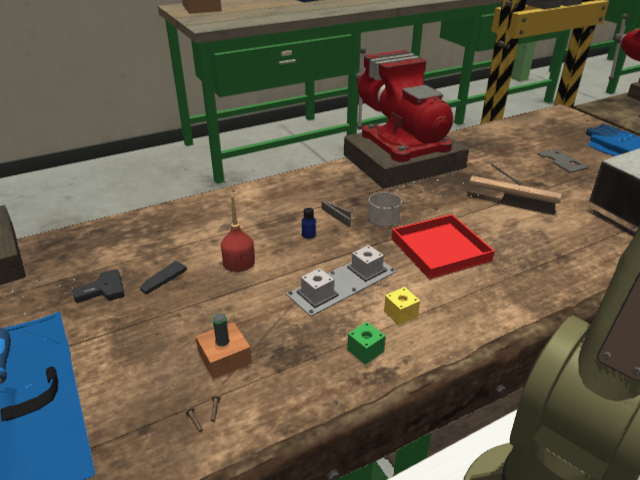

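View pics/top0.png

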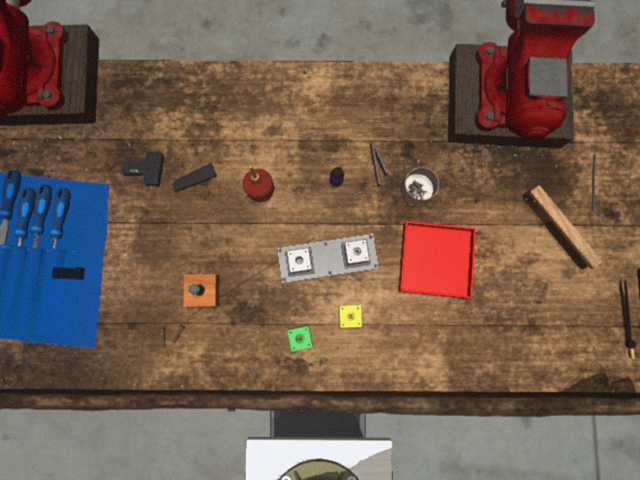

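The scene view shows the gauge in its stand at about (221,330), the steel blocks at (318,285) and (367,261), and the tray at (442,243). In the top view the stand is at (200,290), the left block at (299,261), the right block at (357,251) and the tray at (438,260). The candidates for a block are steel (299,261), steel (357,251), green (300,339) and yellow (350,316). I choose the two steel ones in the nest plate. The gauge is the only dark hex handle, at (196,289). The dark punch at (195,177) and the handle at (143,168) lie on the bench and are not meant.

```bash
python3 - <<'E'
import cv2,numpy as np
s=cv2.imread("pics/scene0.png");t=cv2.imread("pics/top0.png")
a=cv2.resize(s[230:380,190:400],None,fx=3.8,fy=3.8,interpolation=cv2.INTER_CUBIC)
b=cv2.resize(t[225:325,170:390],None,fx=3.6,fy=3.6,interpolation=cv2.INTER_CUBIC)
cv2.imwrite("pics/cs.png",a);cv2.imwrite("pics/ct.png",b)
E
```

```text
(no output)
```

View pics/cs.png

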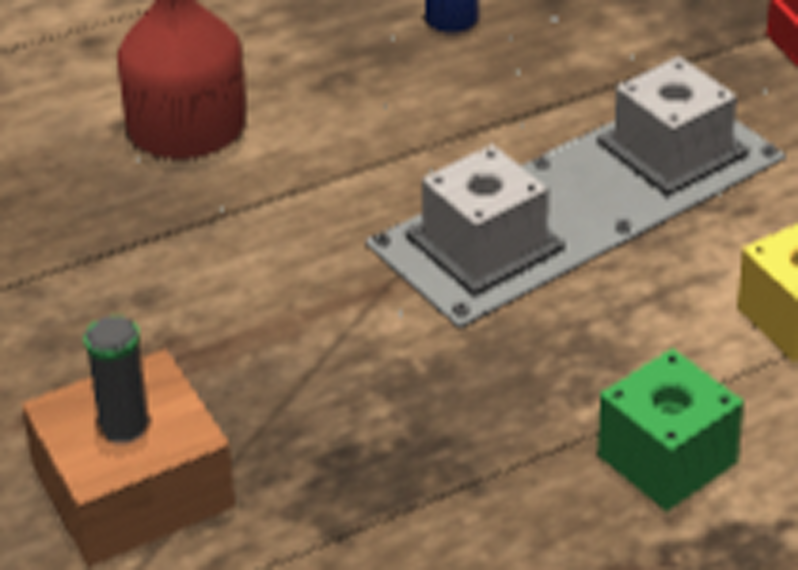

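View pics/ct.png

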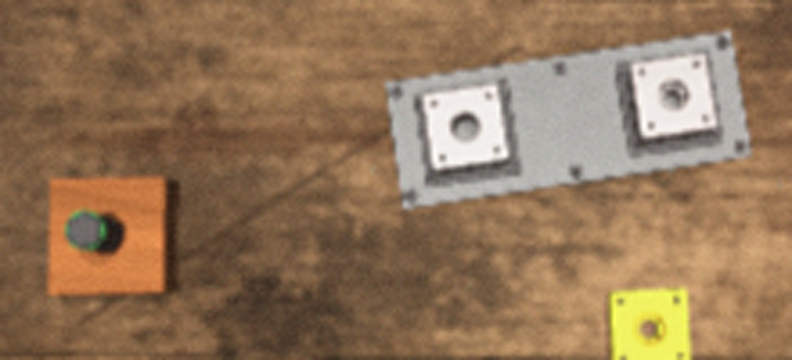

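The crops show two bright steel blocks with dark bores, and the gauge with its green band standing in the wooden stand, so the choice stands. Next I measure.

```bash
cat > h.py <<'E'
import cv2,numpy as np
from scipy.spatial.transform import Rotation as R
def ray(d,uv):
    K,T=d["intrinsics"],d["world_from_camera"]
    v=np.array([(uv[0]-K[0,2])/K[0,0],-(uv[1]-K[1,2])/K[1,1],-1.]); v=T[:3,:3]@v
    return T[:3,3],v/np.linalg.norm(v)
def onz(d,uv,z):
    o,v=ray(d,uv); return o+v*(z-o[2])/v[2]
def proj(d,p):
    T=d["world_from_camera"];K=d["intrinsics"]; c=T[:3,:3].T@(np.array(p)-T[:3,3])
    return np.array([K[0,0]*c[0]/-c[2]+K[0,2],K[1,1]*(-c[1])/-c[2]+K[1,2]])
def blobs(mask,amin=60):
    n,l,st,c=cv2.connectedComponentsWithStats(mask.astype(np.uint8))
    return [(st[i],c[i],l==i) for i in range(1,n) if st[i][4]>=amin]
def topquad(d,m,z):
    """fill the mask, map outline to plane z in world mm, minAreaRect"""
    cs,_=cv2.findContours(m.astype(np.uint8),cv2.RETR_EXTERNAL,cv2.CHAIN_APPROX_NONE)
    c=max(cs,key=cv2.contourArea)[:,0,:]
    P=np.array([onz(d,p,z)[:2]*1000 for p in c]).astype(np.float32)
    return cv2.minAreaRect(P)
def tri(pairs):
    A=np.zeros((3,3));b=np.zeros(3)
    for d,uv in pairs:
        o,v=ray(d,uv);M=np.eye(3)-np.outer(v,v);A+=M;b+=M@o
    return np.linalg.solve(A,b)
E
python3 - <<'E'
from h import *
from cell import vision
D={n:vision.read_camera(n) for n in("scene","top")}
np.set_printoptions(precision=4,suppress=True)
for n,d in D.items():
    im=d["pixels"].astype(int);hsv=cv2.cvtColor(d["pixels"],cv2.COLOR_RGB2HSV)
    H,S,V=[hsv[:,:,i].astype(int) for i in range(3)]
    roi=np.zeros(H.shape,bool)
    if n=="top": roi[230:290,270:390]=1
    else: roi[240:315,285:400]=1
    for thr in (165,185):
        for st,c,m in blobs((V>thr)&(S<40)&roi): print(n,"white",thr,st,c,"filled z.044:",onz(d,c,.044),topquad(d,m,.044))
    roi2=np.zeros(H.shape,bool)
    if n=="top": roi2[265:315,175:225]=1
    else: roi2[300:380,190:255]=1
    for st,c,m in blobs((H>40)&(H<85)&(S>80)&roi2,5): print("green",st,c)
    for st,c,m in blobs((H<15)&(S>120)&(V>150)&roi2): print("stand",st,c,topquad(d,m,.04))
    for st,c,m in blobs((V<110)&(S<90)&roi2,20): print("dark",st,c)
    for st,c,m in blobs(((H<6)|(H>174))&(S>190)&(V>120),800): print("red",st,c,topquad(d,m,.028))
E
```

```text
scene white 165 [353 245  30  18 238] [367.395  253.5966] filled z.044: [ 0.5641 -0.0816  0.044 ] ((564.5166015625, -81.95143127441406), (44.785709381103516, 45.48099899291992), 9.356409072875977)
scene white 165 [302 269  32  20 285] [317.3193 278.0035] filled z.044: [0.5429 0.0467 0.044 ] ((543.4851684570312, 46.32218933105469), (43.777503967285156, 47.04057693481445), 10.674278259277344)
scene white 185 [356 246  24  17 194] [367.5206 253.6495] filled z.044: [ 0.5638 -0.0817  0.044 ] ((564.6293334960938, -81.55813598632812), (42.55878448486328, 43.52457809448242), 9.511903762817383)
scene white 185 [302 269  31  19 249] [316.988  277.7831] filled z.044: [0.5438 0.0469 0.044 ] ((543.9488525390625, 46.7926139831543), (42.66182327270508, 44.76218795776367), 10.724386215209961)
green [212 318  14   7  39] [218.4615 322.    ]
stand [196 322  54  41 982] [222.3218 343.1813] ((474.99774169921875, 265.8062744140625), (70.65252685546875, 69.9276351928711), 1.649127721786499)
dark [213 314  14   9  85] [219.1059 317.6471]
dark [213 320  16  26 265] [221.0415 333.7774]
red [ 393  215  101   
[... 417 characters left out ...]
816  0.044 ] ((562.6092529296875, -81.64244842529297), (46.267940521240234, 45.87268829345703), 8.549304962158203)
top white 185 [287 248  24  24 380] [298.8553 259.4316] filled z.044: [0.5427 0.0468 0.044 ] ((542.6528930664062, 47.287879943847656), (46.76759338378906, 46.49723815917969), 8.54896068572998)
green [197 285   3   8  12] [198.25 288.5 ]
stand [183 274  33  34 853] [199.517  290.1219] ((474.14837646484375, 266.29705810546875), (72.67255401611328, 70.56522369384766), 2.1159675121307373)
dark [189 284  14  10  62] [195.8548 289.129 ]
red [ 400  221   76   77 4494] [438.6077 258.7123] ((548.132568359375, -265.3266906738281), (160.74844360351562, 162.2091064453125), 84.4161148071289)
```

```bash
python3 - <<'E'
from h import *
from cell import vision
D={n:vision.read_camera(n) for n in("scene","top")}
print(onz(D["scene"],(219.1,317.6),.096),onz(D["top"],(195.85,289.1),.096),tri([(D["scene"],(219.1,317.6)),(D["top"],(195.85,289.1))]))
s=D["scene"]["pixels"][308:345,205:237,::-1];t=D["top"]["pixels"][278:302,183:213,::-1]
a=cv2.resize(s,None,fx=12,fy=12,interpolation=cv2.INTER_CUBIC);b=cv2.resize(t,(384,307),interpolation=cv2.INTER_CUBIC)
b=cv2.copyMakeBorder(b,0,a.shape[0]-b.shape[0],0,0,cv2.BORDER_CONSTANT)
o=np.hstack([a,b]);o=cv2.convertScaleAbs(o,alpha=1.8);cv2.imwrite("pics/g.png",o)
E
```

```text
[0.4718306  0.26648141 0.096     ] [0.47279759 0.25908353 0.096     ] [0.47443128 0.26290669 0.09160887]
```

View pics/g.png

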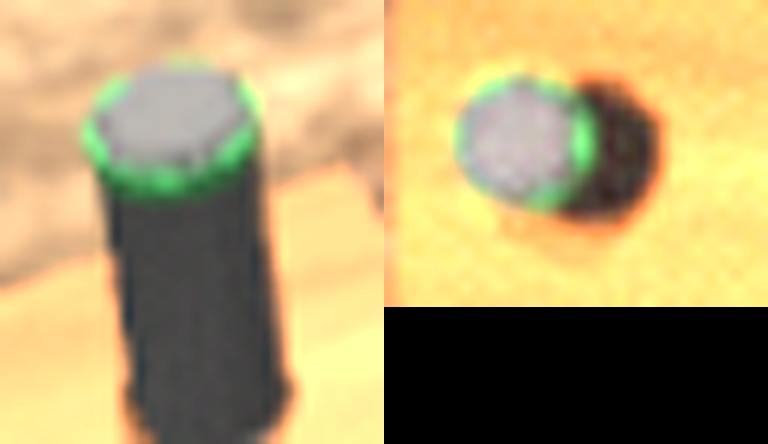

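```bash
cat >> h.py <<'E'
def jawyaw(Rm): 
    z=Rm[:,2]; return np.degrees(np.arctan2(z[1],z[0]))
def plan(o,tcp,yaw=None):
    """print offset/rotvec in tool frame to bring the TCP to tcp, tool down, jaw along yaw (mod 180)"""
    R0=R.from_euler('xyz',o["tool_rot"],degrees=True).as_matrix()
    if yaw is None: yaw=jawyaw(R0)
    best=None
    for k in(0,180):
        a=np.radians(yaw+k);z=np.array([np.cos(a),np.sin(a),0]);x=np.array([0,0,-1.]);y=np.cross(z,x)
        rv=R.from_matrix(R0.T@np.c_[x,y,z]).as_rotvec()
        if best is None or np.linalg.norm(rv)<np.linalg.norm(best):best=rv
    return R0.T@(np.array(tcp)-o["tool_pos"]),best
def st():
    from cell import telemetry
    o=telemetry.get_obs();R0=R.from_euler('xyz',o["tool_rot"],degrees=True).as_matrix()
    np.set_printoptions(precision=4,suppress=True)
    print("t",round(o["time_s"],2),"pos",o["tool_pos"],"jaw",round(jawyaw(R0),2),"x",R0[:,0],"y",R0[:,1],"F",o["force"],"T",o["wrist_torque"],"w",round(o["grip_width"],4),"q",o["qpos"].round(1))
    return o
def go(tcp,yaw=None):
    o=st();a,b=plan(o,tcp,yaw);print("offset",a,"angular",b)
E
python3 - <<'E'
from h import *
from cell import vision
o=st()
d=vision.read_camera("scene")
pts=[(97,122),(130,72),(228,68),(250,110),(205,155),(130,160)]
P=np.array([onz(d,(205+u/12-.5,308+v/12-.5),.096)[:2]*1000 for u,v in pts]);print(P, P.mean(0))
for i in range(6):
    e=P[(i+1)%6]-P[i];print(np.degrees(np.arctan2(e[1],e[0])),np.hypot(*e))
t=vision.read_camera("top")
for z in(.0,.1,.165):print("can",onz(t,(258,185),z))
print(onz(t,(253,170),.165), onz(t,(336,176),.06),onz(t,(420,184),.05))
print(onz(d,(238,262),0.01))
for n,tcp,yaw in(("a",[.45,-.42,.25],-90),("b",[.6,0,.25],-90),("c",[.4735,.2645,.25],-90)):print(n,plan(o,tcp,yaw))
E
```

```text
t 0.3 pos [ 0.2067 -0.6161  0.2302] jaw -71.44 x [-0.0003  0.0006 -1.    ] y [ 0.948   0.3182 -0.0001] F [1.1483 0.1624 0.2521] T [-0.0337 -0.0059 -0.0109] w 0.087 q [72.3 18.4 -4.  83.1  1.3 78.5 -3.3]
[[476.7358 275.8058]
 [484.0817 268.4767]
 [478.4515 256.4676]
 [469.087  256.8214]
 [463.6178 265.2783]
 [467.5117 274.4513]] [473.2476 266.2169]
-44.93410901934029 10.376776932605049
-115.11853460063683 13.263417523352501
177.83612296681886 9.371143991550243
122.89131620527905 10.07124789878267
66.99940090478117 9.965297251664854
8.353329959362709 9.322980749206375
can [0.7247 0.147  0.    ]
can [0.6964 0.1342 0.1   ]
can [0.6779 0.1258 0.165 ]
[0.709  0.1366 0.165 ] [ 0.7295 -0.035   0.06  ] [ 0.715 -0.225  0.05 ]
[0.7071 0.1477 0.01  ]
a (array([-0.0198,  0.293 , -0.1085]), array([ 0.3238, -0.0006,  0.0002]))
b (array([-0.0196,  0.5689, -0.4589]), array([ 0.3238, -0.0006,  0.0002]))
c (array([-0.0194,  0.5331, -0.7499]), array([ 0.3238, -0.0006,  0.0002]))
```

```bash
python3 - <<'E'
from h import *
o=st()
for tcp,yaw in(([.33,-.54,.25],-60),([.45,-.42,.25],-43),([.54,-.26,.25],-26),([.58,-.1,.25],-10)):print(plan(o,tcp,yaw))
E
```

```text
t 0.4 pos [ 0.2068 -0.6162  0.2304] jaw -71.45 x [-0.0001  0.0002 -1.    ] y [ 0.948   0.3182 -0.0001] F [-0.289  -0.1629  0.0873] T [ 0.0203 -0.0254 -0.0264] w 0.0868 q [72.3 18.4 -4.  83.1  1.3 78.5 -3.3]
(array([-0.0196,  0.1411, -0.033 ]), array([-0.1998, -0.0003,  0.    ]))
(array([-0.0196,  0.293 , -0.1086]), array([-0.4965, -0.0003, -0.    ]))
(array([-0.0195,  0.4292, -0.2316]), array([-0.7932, -0.0003, -0.    ]))
(array([-0.0195,  0.5181, -0.3706]), array([-1.0724, -0.0003, -0.0001]))
```

>>> drive_tool(offset=[[-0.01, 0.06, -0.012], [-0.02, 0.12, -0.025], [-0.02, 0.175, -0.05], [-0.02, 0.23, -0.075], [-0.02, 0.285, -0.105], [-0.02, 0.335, -0.14], [-0.02, 0.385, -0.185], [-0.02, 0.43, -0.23], [-0.02, 0.46, -0.28], [-0.02, 0.49, -0.33]], angular=[[-0.1, 0, 0], [-0.2, 0, 0], [-0.3, 0, 0], [-0.4, 0, 0], [-0.5, 0, 0], [-0.6, 0, 0], [-0.7, 0, 0], [-0.8, 0, 0], [-0.9, 0, 0], [-1.0, 0, 0]])

```text
time_s: 1.65
tool_pos: [0.5668, -0.1452, 0.2506]
tool_rot: [23.0, 90.0, 9.1]
force: [0.3, 0.1, 0.5]
grip_width: 0.0869
```

```bash
python3 - <<'E'
from h import *
o=st()
for tcp,yaw in(([.56,.05,.22],10),([.5,.19,.18],28),([.4735,.2645,.14],36)):print(plan(o,tcp,yaw))
E
```

```text
t 1.65 pos [ 0.5668 -0.1452  0.2506] jaw -13.94 x [ 0.0006  0.0001 -1.    ] y [0.2408 0.9706 0.0002] F [0.2539 0.0904 0.4633] T [-0.0444 -0.1243 -0.0019] w 0.0869 q [ 38.   12.1 -30.4  90.2   6.2  79.4  -6.9]
(array([ 0.0307,  0.1878, -0.0536]), array([-0.4178,  0.0006, -0.0001]))
(array([ 0.0706,  0.3092, -0.1456]), array([-0.7319,  0.0006, -0.    ]))
(array([ 0.1106,  0.3751, -0.1893]), array([-0.8715,  0.0006,  0.    ]))
```

>>> drive_tool(offset=[[0.0, 0.05, -0.01], [0.01, 0.1, -0.025], [0.02, 0.15, -0.04], [0.03, 0.2, -0.065], [0.04, 0.245, -0.095], [0.055, 0.29, -0.13], [0.075, 0.33, -0.16], [0.095, 0.36, -0.18], [0.11, 0.375, -0.189], [0.11, 0.375, -0.189]], angular=[[-0.1, 0, 0], [-0.2, 0, 0], [-0.3, 0, 0], [-0.4, 0, 0], [-0.5, 0, 0], [-0.6, 0, 0], [-0.7, 0, 0], [-0.8, 0, 0], [-0.87, 0, 0], [-0.87, 0, 0]])

```text
time_s: 2.9
tool_pos: [0.473, 0.2644, 0.1396]
tool_rot: [160.7, 89.9, -163.3]
force: [-0.1, -0.7, -0.1]
grip_width: 0.0871
```

```bash
python3 - <<'E'
from h import *
from cell import vision
go([.4735,.2645,.140],36)
D={n:vision.read_camera(n)["pixels"][:,:,::-1] for n in("scene","top")}
a=cv2.resize(D["scene"][250:370,150:300],(500,400));b=cv2.resize(D["top"][250:330,150:250],(500,400))
cv2.imwrite("pics/p1.png",np.vstack([a,b])[:, :] if 0 else cv2.resize(np.hstack([a,b]),(800,320)))
E
```

```text
t 2.9 pos [0.473  0.2644 0.1396] jaw 35.99 x [-0.0016 -0.0005 -1.    ] y [-0.5876  0.8092  0.0006] F [-0.0828 -0.7153 -0.0878] T [-0.0105 -0.1101 -0.0535] w 0.0871 q [ 12.7  14.9 -50.5 103.7  12.4  67.3  -5.7]
offset [-0.0004 -0.0002  0.0005] angular [-0.0002 -0.0016 -0.0006]
```

View pics/p1.png

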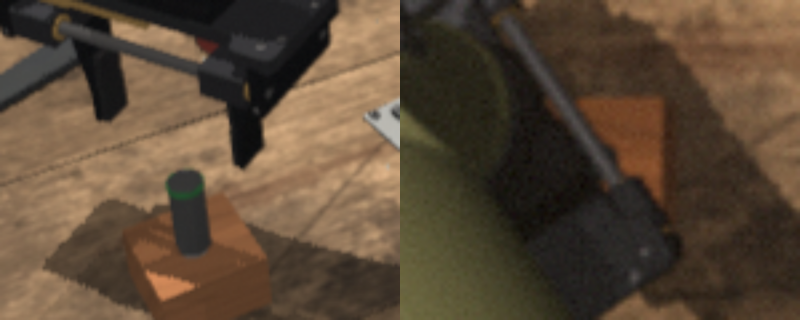

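The image shows both fingers straddling the green-banded gauge, at about (188,210) in the left panel. I'll descend and close.

>>> drive_tool(offset=[[0.04, 0, 0], [0.078, 0, 0], [0.078, 0, 0]], angular=[[0, -0.0016, 0], [0, -0.0016, 0], [0, -0.0016, 0]])

```text
time_s: 3.38
tool_pos: [0.4745, 0.2598, 0.0611]
tool_rot: [-168.2, 89.8, -132.7]
force: [-0.4, -0.6, 0.3]
grip_width: 0.0869
```

>>> drive_tool(offset=[[0, 0, 0], [0, 0, 0], [0, 0, 0], [0, 0, 0], [0, 0, 0], [0, 0, 0]], angular=[[0, 0, 0], [0, 0, 0], [0, 0, 0], [0, 0, 0], [0, 0, 0], [0, 0, 0]], fingers=1, squeeze=20)

```text
time_s: 4.12
tool_pos: [0.4744, 0.2599, 0.0611]
tool_rot: [-168.9, 89.8, -133.4]
force: [0.5, 1.1, 0.2]
grip_width: 0.0345
```

```bash
python3 - <<'E'
from h import *
go([.4735,.2645,.061],36)
E
```

```text
t 4.12 pos [0.4744 0.2599 0.0611] jaw 35.54 x [-0.002  -0.0022 -1.    ] y [-0.5812  0.8138 -0.0006] F [0.5227 1.073  0.1944] T [ 0.0036 -0.2047  0.0097] w 0.0345 q [ 10.1  20.6 -48.  108.   17.7  59.3  -9.8]
offset [0.0001 0.0043 0.0019] angular [-0.0081 -0.0029  0.0006]
```

>>> drive_tool(offset=[[0, 0.0043, 0.0019], [0, 0.0043, 0.0019], [0, 0.0043, 0.0019]], angular=[[0, -0.003, 0], [0, -0.003, 0], [0, -0.003, 0]], fingers=0)

```text
time_s: 4.5
tool_pos: [0.4734, 0.2646, 0.061]
tool_rot: [-91.1, 90.0, -55.5]
force: [0.5, -0.7, -0.6]
grip_width: 0.0431
```

```bash
python3 - <<'E'
from h import *
from cell import vision
go([.4735,.2645,.061],36)
d=vision.read_camera("scene")["pixels"][:,:,::-1]
cv2.imwrite("pics/p2.png",cv2.resize(d[270:370,160:290],(780,600)))
E
```

```text
t 4.5 pos [0.4734 0.2646 0.061 ] jaw 35.55 x [ 0.0003 -0.0005 -1.    ] y [-0.5815  0.8136 -0.0006] F [ 0.5123 -0.7085 -0.5905] T [ 0.062 -0.17  -0.016] w 0.0431 q [  9.7  20.7 -48.1 107.9  17.8  59.2 -10.3]
offset [ 0.     -0.0001  0.    ] angular [-0.0078 -0.      0.0006]
```

View pics/p2.png

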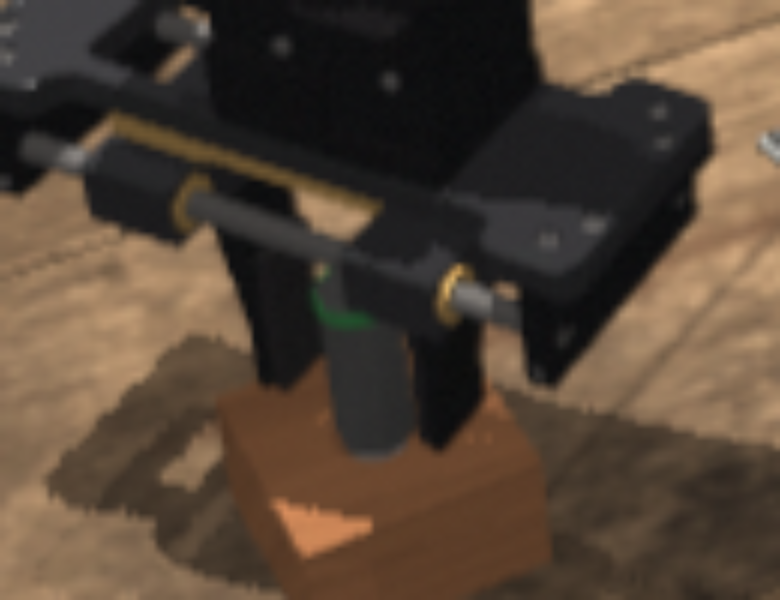

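```bash
python3 - <<'E'
from h import *
from cell import vision
d=vision.read_camera("scene")
for z in(.041,.053,.08,.096):
    u=proj(d,[.4734,.2646,z]);print(z,u,(u-[160,270])*6)
E
```

```text
0.041 [223.1989253  340.80521489] [379.1935518  424.83128934]
0.053 [222.49069764 335.67455677] [374.94418586 394.04734064]
0.08 [220.85768196 323.84439869] [365.14609179 323.06639215]
0.096 [219.86324693 316.64035051] [359.1794816  279.84210304]
```

The image shows the handle centred between the fingers at about (372,400), within about 1 to 2 mm of the projected TCP axis. I'll grip.

>>> drive_tool(offset=[[0, 0, 0], [0, 0, 0], [0, 0, 0], [0, 0, 0], [0, 0, 0]], angular=[[0, 0, 0], [0, 0, 0], [0, 0, 0], [0, 0, 0], [0, 0, 0]], fingers=1, squeeze=25)

```text
time_s: 5.22
tool_pos: [0.4736, 0.2644, 0.061]
tool_rot: [-78.6, 90.0, -43.1]
force: [-0.2, -0.5, -0.5]
grip_width: 0.0222
```

```bash
python3 - <<'E'
from h import *
st()
E
```

```text
t 5.22 pos [0.4736 0.2644 0.061 ] jaw 35.53 x [ 0.0005 -0.0004 -1.    ] y [-0.5812  0.8138 -0.0006] F [-0.157  -0.4569 -0.5235] T [ 0.0254 -0.1559  0.0034] w 0.0222 q [  9.7  20.7 -48.1 107.9  17.8  59.2 -10.3]
```

>>> drive_tool(offset=[[0, 0, 0], [0, 0, 0]], angular=[[0, 0, 0], [0, 0, 0]])

```text
time_s: 5.48
tool_pos: [0.4736, 0.2644, 0.0611]
tool_rot: [-75.8, 90.0, -40.3]
force: [0.5, -0.4, 0.7]
grip_width: 0.0224
```

>>> drive_tool(offset=[[-0.01, 0, 0], [-0.02, 0, 0], [-0.02, 0, 0]], angular=[[0, 0, 0], [0, 0, 0], [0, 0, 0]])

```text
time_s: 5.85
tool_pos: [0.4744, 0.2649, 0.0823]
tool_rot: [-28.8, 89.8, 6.7]
force: [-0.5, -0.1, -1.7]
grip_width: 0.0221
```

```bash
python3 - <<'E'
from h import *
from cell import vision
st()
d=vision.read_camera("scene")["pixels"][:,:,::-1]
cv2.imwrite("pics/p3.png",cv2.resize(d[250:370,150:306],(780,600)))
E
```

```text
t 5.85 pos [0.4744 0.2649 0.0823] jaw 35.53 x [ 0.0027  0.0003 -1.    ] y [-0.5811  0.8139 -0.0013] F [-0.4724 -0.0582 -1.6686] T [ 0.0399 -0.1966 -0.0154] w 0.0221 q [ 10.6  19.  -48.9 106.9  16.4  61.2  -9.2]
```

View pics/p3.png

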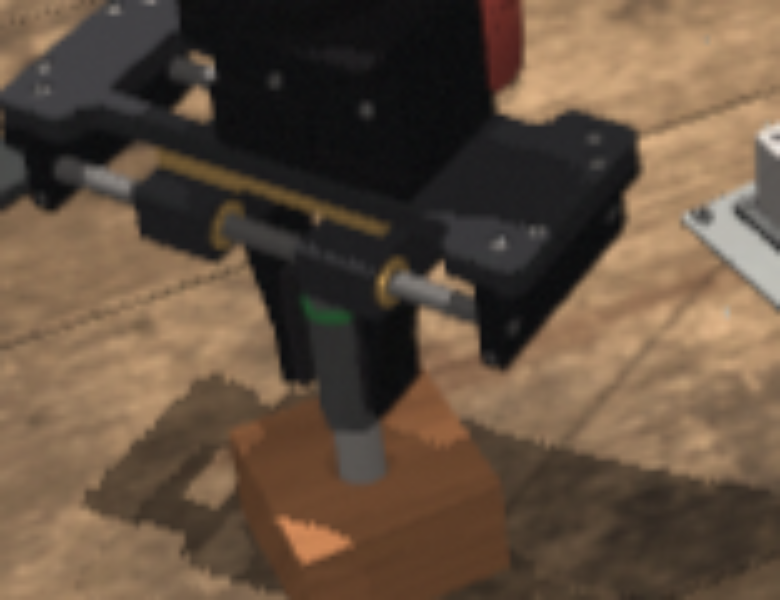

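The gauge is in the jaws and its pin is coming out of the socket, at about (360,450). The opening of 22 mm suggests the jaws hold it near the hex corners, but the grip is firm. I'll lift it clear and move over the left block.

>>> drive_tool(offset=[[-0.03, 0, 0], [-0.05, 0, 0], [-0.05, 0, 0]], angular=[[0, 0.003, 0], [0, 0.003, 0], [0, 0.003, 0]], squeeze=35)

```text
time_s: 6.28
tool_pos: [0.4749, 0.2651, 0.1332]
tool_rot: [-59.3, 89.8, -23.8]
force: [0.0, 0.4, -0.9]
grip_width: 0.0222
```

```bash
python3 - <<'E'
from h import *
go([.5434,.0469,.115],30)
E
```

```text
t 6.28 pos [0.4749 0.2651 0.1332] jaw 35.51 x [ 0.0024 -0.0011 -1.    ] y [-0.5808  0.814  -0.0023] F [ 0.0381  0.398  -0.8531] T [ 0.0784 -0.1411 -0.0263] w 0.0222 q [ 12.4  15.5 -50.4 104.   13.1  66.5  -6.7]
offset [ 0.0186 -0.2174 -0.071 ] angular [0.0962 0.0015 0.0022]
```

>>> drive_tool(offset=[[0, -0.055, -0.018], [0, -0.11, -0.036], [0, -0.165, -0.054], [0.005, -0.205, -0.067], [0.018, -0.2174, -0.071], [0.018, -0.2174, -0.071], [0.018, -0.2174, -0.071]], angular=[[0.02, 0, 0], [0.04, 0, 0], [0.06, 0, 0], [0.08, 0, 0], [0.096, 0.0015, 0.002], [0.096, 0.0015, 0.002], [0.096, 0.0015, 0.002]])

```text
time_s: 7.15
tool_pos: [0.5427, 0.0494, 0.1153]
tool_rot: [97.7, 89.9, 127.9]
force: [1.1, 0.9, -1.5]
grip_width: 0.0221
```

```bash
python3 - <<'E'
from h import *
from cell import vision
go([.5434,.0469,.115],30)
D={n:vision.read_camera(n) for n in("scene","top")}
go([.5434,.0469,.115],30)
import pickle;pickle.dump(D,open("D.pkl","wb"))
cv2.imwrite("pics/p4s.png",cv2.resize(D["scene"]["pixels"][215:325,260:403,::-1],(780,600),interpolation=cv2.INTER_CUBIC))
cv2.imwrite("pics/p4t.png",cv2.resize(D["top"]["pixels"][220:300,250:350,::-1],(750,600),interpolation=cv2.INTER_CUBIC))
E
```

```text
t 7.15 pos [0.5427 0.0494 0.1153] jaw 30.2 x [-0.0008  0.001  -1.    ] y [-0.503   0.8643  0.0013] F [ 1.1488  0.8628 -1.4549] T [-0.016  -0.1542 -0.0235] w 0.0221 q [ 29.9  15.2 -42.7 104.9  11.3  64.3  13.4]
offset [ 0.0003 -0.0025 -0.0006] angular [ 0.0035 -0.0002 -0.0013]
t 7.25 pos [0.5432 0.0491 0.1159] jaw 30.21 x [ 0.0005  0.0003 -1.    ] y [-0.5031  0.8642  0.0001] F [-0.4586  0.2687 -1.2519] T [ 0.0337 -0.1408 -0.0103] w 0.0223 q [ 29.9  15.2 -42.7 104.9  11.3  64.3  13.4]
offset [ 0.0009 -0.002  -0.0009] angular [ 0.0036  0.0006 -0.0001]
```

View pics/p4s.png

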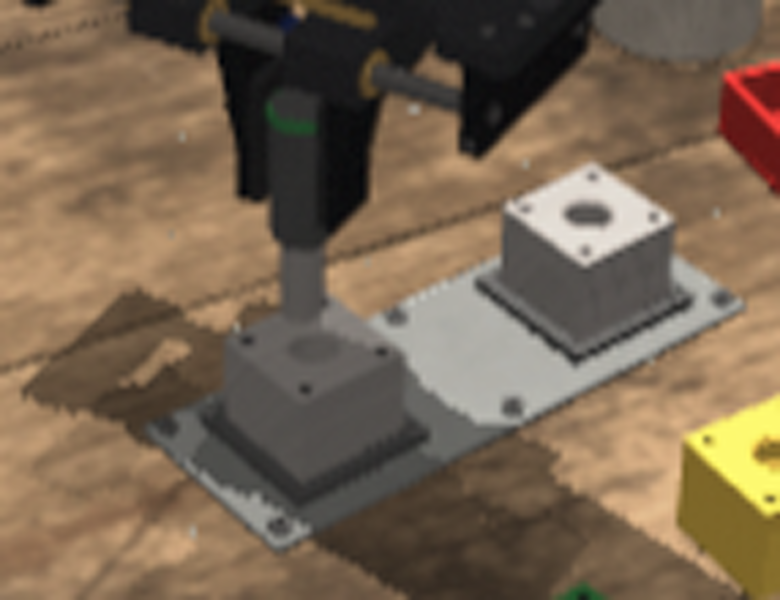

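View pics/p4t.png

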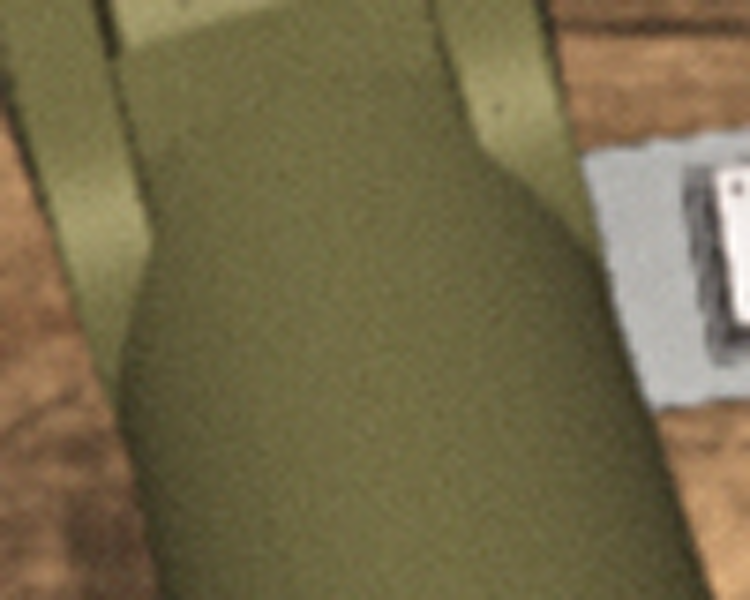

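The scene view shows the pin over the left block, with its tip at about (316,275) and the bore mouth at about (318,279). In the top view the arm hides the left block. I'll zoom in to measure the offset between tip and bore.

```bash
python3 - <<'E'
from h import *
import pickle
D=pickle.load(open("D.pkl","rb"));d=D["scene"]
c=d["pixels"][255:293,295:345,::-1]
o=cv2.resize(c,(800,608),interpolation=cv2.INTER_CUBIC);o=cv2.convertScaleAbs(o,alpha=2)
tip=np.array([.5432,.0491,.0604])
for p,col in((tip,(0,0,255)),([.5434,.0469,.044],(0,255,0))):
    u=proj(d,p);print(u);cv2.circle(o,tuple(int(v) for v in (u+.5-[295,255])*16),4,col,-1)
cv2.imwrite("pics/p5.png",o)
g=cv2.cvtColor(d["pixels"],cv2.COLOR_RGB2GRAY)
for r in (264,267,270):print(r,g[r,304:328])
for r in range(272,286):print(r,g[r,304:332])
E
```

```text
[316.13501108 271.59652949]
[317.10206405 277.89157626]
264 [132 135 137 135 131 126 117  92  81  82  83  82  82  80  81 108 158 163
 162 158 157 156 152 150]
267 [109 112 108 116 114 121 136 100  79  82  83  82  81  80  81 105 153 160
 167 159 147 138 136 140]
270 [131 112 112 109  90 121 118  96  80  82  82  81  80  78  75  70 108 130
 139 152 157 150 145 141]
272 [ 88  87  86  85  84  86  89  88  82  82  82  82  80  80  91 124 130 132
 133 133 135 144 142 141 147 151 123 105]
273 [ 84  87  89  93  93  96 100  98  89  86  87  83  84  90 102 131 132 131
 130 129 128 130 136 147 164 170 146  95]
274 [ 82  88  93  98 100  98  97  98  97  94  94  93  95 101 106 129 129 128
 129 130 130 130 133 147 167 174 167 134]
275 [ 91  95  99  99  98  98  97  98  99  99 100 100 101 102 101 113 116 119
 130 130 130 128 129 131 146 163 173 172]
276 [ 83  78  86  97  98  97  99  99  99  98  95  93  92  92  91  93  95 102
 116 118 128 129 129 129 130 140 157 169]
277 [ 63  47  74  98  98 100  99 100  98  91  83  81  82  84  85  86  87  89
  96 102 117 117 119 130 130 131 134 152]
278 [ 85  82  90  99 100 100 100  98  92  81  78  81  84  85  86  86  84  85
  93  98  98  99 103 117 115 102 103 119]
279 [ 96  99 100 101 100  98  98  96  91  81  80  81  85  85  85  85  85  86
  93  99  99  99  98  97  92  56  58  98]
280 [ 90  96  99  98  96  96  98 100  97  90  85  84  83  84  86  86  90  91
  97  98  98  96  98  97  96  86  82  94]
281 [85 86 91 96 96 98 98 98 98 97 94 90 90 89 92 92 96 97 97 97 97 97 97 98
 97 93 89 85]
282 [82 80 83 91 97 99 99 97 98 98 99 98 98 99 98 98 98 97 98 98 98 98 97 94
 89 84 79 80]
283 [81 82 83 85 90 94 97 98 98 97 98 98 98 98 98 96 98 97 98 99 98 93 90 85
 80 80 80 79]
284 [82 83 82 81 83 89 95 98 98 98 99 99 99 97 98 98 99 98 97 93 89 84 80 80
 80 80 79 80]
285 [82 83 82 82 83 82 87 94 99 98 94 76 79 92 98 99 98 93 89 84 80 80 80 80
 80 79 80 80]
```

View pics/p5.png

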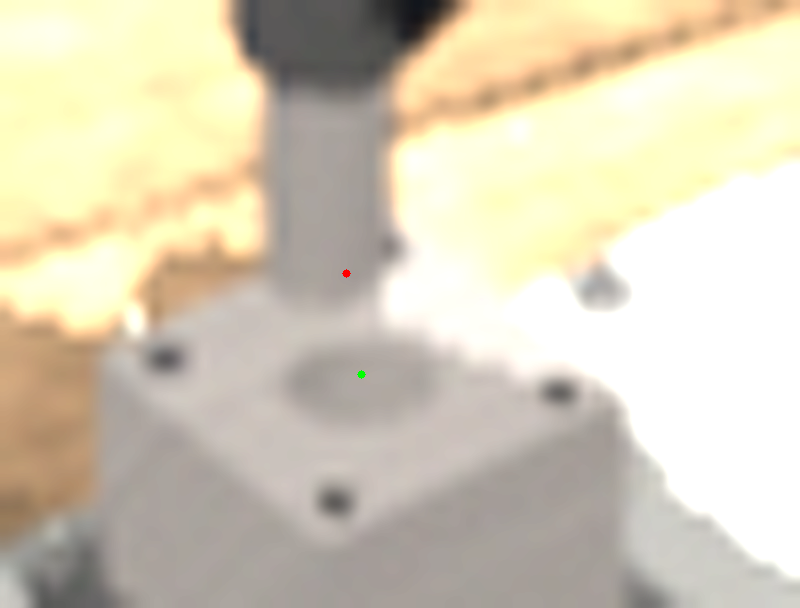

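```bash
python3 - <<'E'
from h import *
import pickle
d=pickle.load(open("D.pkl","rb"))["scene"]
a=onz(d,(314.84,271.31),.0607);b=onz(d,(317.0,278.44),.044)
print(a,b,b-a)
print(proj(d,[.5432,.0491,.09])-proj(d,[.5432,.0491,.06]))
o=st()
print("target",o["tool_pos"]+b-a)
go(np.r_[(o["tool_pos"]+b-a)[:2],.104],30)
E
```

```text
[0.54482655 0.05103811 0.0607    ] [0.54200883 0.04787492 0.044     ] [-0.00281772 -0.00316318 -0.0167    ]
[ -0.02509986 -12.55384386]
t 7.25 pos [0.5432 0.0491 0.1159] jaw 30.21 x [ 0.0005  0.0003 -1.    ] y [-0.5031  0.8642  0.0001] F [-0.4586  0.2687 -1.2519] T [ 0.0337 -0.1408 -0.0103] w 0.0223 q [ 29.9  15.2 -42.7 104.9  11.3  64.3  13.4]
target [0.5404 0.046  0.0992]
t 7.25 pos [0.5432 0.0491 0.1159] jaw 30.21 x [ 0.0005  0.0003 -1.    ] y [-0.5031  0.8642  0.0001] F [-0.4586  0.2687 -1.2519] T [ 0.0337 -0.1408 -0.0103] w 0.0223 q [ 29.9  15.2 -42.7 104.9  11.3  64.3  13.4]
offset [ 0.0119 -0.0013 -0.004 ] angular [ 0.0036  0.0006 -0.0001]
```

>>> drive_tool(offset=[[0, -0.0013, -0.004], [0.0125, -0.0013, -0.004], [0.0125, -0.0013, -0.004]], angular=[[0, 0, 0], [0, 0, 0], [0, 0, 0]])

```text
time_s: 7.62
tool_pos: [0.5392, 0.0459, 0.1021]
tool_rot: [142.2, 89.9, 172.4]
force: [-0.4, 0.5, -0.3]
grip_width: 0.0222
```

```bash
cat > look.py <<'E'
from h import *
from cell import vision
import sys,pickle
n,u0,v0,marks=sys.argv[1],int(sys.argv[2]),int(sys.argv[3]),sys.argv[4:]
d=vision.read_camera("scene");st();pickle.dump(d,open("d.pkl","wb"))
o=cv2.resize(d["pixels"][v0:v0+38,u0:u0+50,::-1],(800,608),interpolation=cv2.INTER_CUBIC);o=cv2.convertScaleAbs(o,alpha=1.8)
cv2.imwrite(f"pics/{n}.png",o)
E
python3 look.py p6 292 255
```

```text
t 7.67 pos [0.5397 0.046  0.1026] jaw 30.21 x [-0.0011  0.0004 -1.    ] y [-0.5032  0.8642  0.0009] F [-0.4789  0.6157 -1.0118] T [ 0.0445 -0.1275  0.0124] w 0.0221 q [ 29.9  15.6 -42.5 106.1  11.8  62.8  13.3]
```

View pics/p6.png

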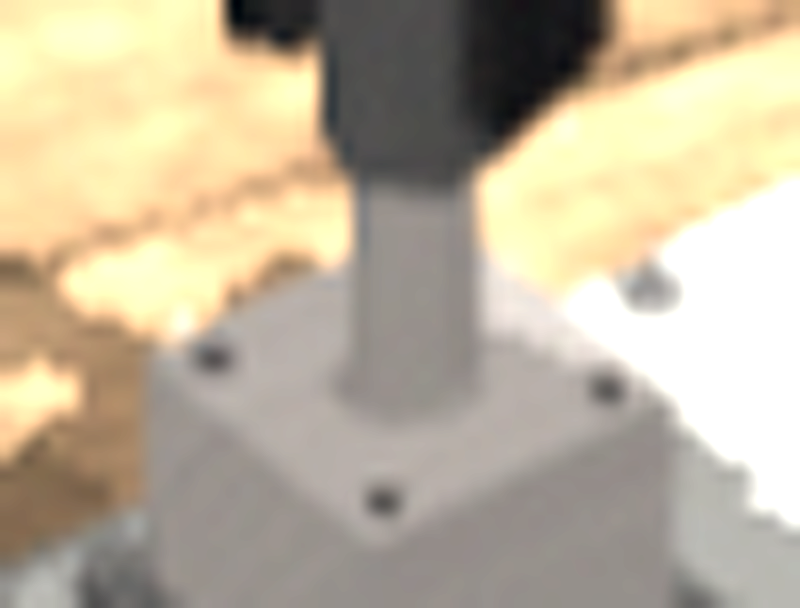

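The pin now stands nearly over the bore. Its axis is at about u=416 in the crop and the bore centre at about 408, so it sits about 0.9 mm to the right. I'll correct that and lower gently.

>>> drive_tool(offset=[[0, 0.0005, 0.0008], [0.002, 0.0005, 0.0008], [0.004, 0.0005, 0.0008], [0.005, 0.0005, 0.0008]], angular=[[0, 0, 0], [0, 0, 0], [0, 0, 0], [0, 0, 0]])

```text
time_s: 8.18
tool_pos: [0.5404, 0.0467, 0.0976]
tool_rot: [127.1, 90.0, 157.4]
force: [-0.4, -0.6, 0.5]
grip_width: 0.0221
```

```bash
python3 look.py p7 292 255
```

```text
t 8.22 pos [0.5404 0.0466 0.0976] jaw 30.2 x [-0.0006  0.0002 -1.    ] y [-0.5031  0.8642  0.0005] F [ 0.6819 -0.4261 -0.0537] T [-0.1285 -0.2402  0.0243] w 0.022 q [ 29.7  16.1 -42.4 106.3  12.1  62.3  13. ]
```

View pics/p7.png

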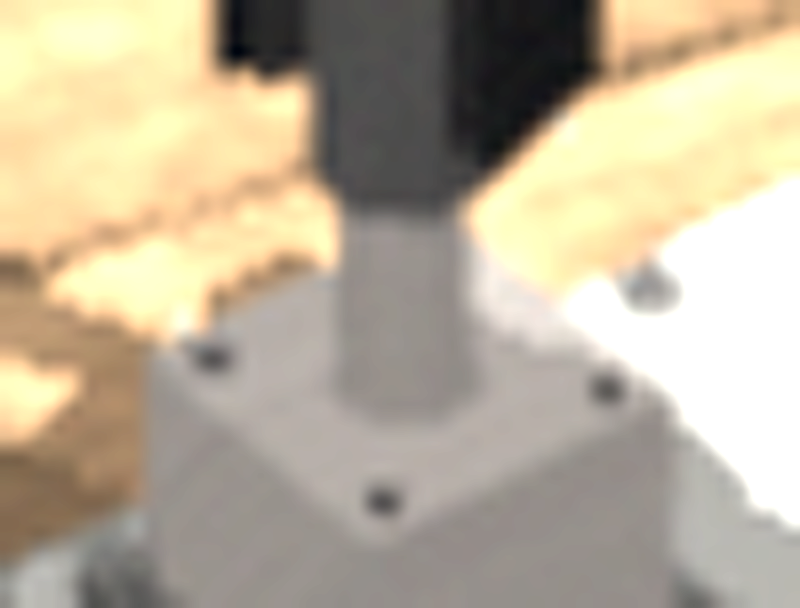

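The shoulder is at v≈210 and the visible pin ends at about 418. That is shorter than the full 227 px, so the tip seems to be just inside the mouth, with a low force. I'll go on down gently in small steps.

>>> drive_tool(offset=[[0.0015, 0, 0], [0.003, 0, 0], [0.003, 0, 0]], angular=[[0, 0, 0], [0, 0, 0], [0, 0, 0]])

```text
time_s: 8.6
tool_pos: [0.5408, 0.0462, 0.0946]
tool_rot: [-66.4, 90.0, -36.2]
force: [2.2, -1.4, -1.9]
grip_width: 0.0224
```

```bash
python3 -c "from h import *;st()"
```

```text
t 8.6 pos [0.5408 0.0462 0.0946] jaw 30.19 x [ 0.0002 -0.0002 -1.    ] y [-0.5029  0.8644 -0.0003] F [ 2.1503 -1.3502 -1.9482] T [-0.4355 -0.5961 -0.0041] w 0.0224 q [ 29.6  16.3 -42.3 106.4  12.4  61.9  12.8]
```

It is in the bore, with no upward force and a small side force. I'll ease sideways and descend in steps.

>>> drive_tool(offset=[[0.0, -0.0005, 0.0002], [0.0015, -0.0005, 0.0002], [0.003, -0.0005, 0.0002], [0.004, -0.0005, 0.0002]], angular=[[0, 0, 0], [0, 0, 0], [0, 0, 0], [0, 0, 0]])

```text
time_s: 9.1
tool_pos: [0.5411, 0.0459, 0.0904]
tool_rot: [-161.9, 90.0, -131.7]
force: [0.9, -1.2, -1.3]
grip_width: 0.0222
```

```bash
python3 -c "from h import *;st()"
```

```text
t 9.1 pos [0.5411 0.0459 0.0904] jaw 30.19 x [-0.0001 -0.0001 -1.    ] y [-0.5029  0.8643 -0.    ] F [ 0.9226 -1.1818 -1.3382] T [-0.1453 -0.2782 -0.0363] w 0.0222 q [ 29.5  16.6 -42.2 106.6  12.6  61.5  12.6]
```

>>> drive_tool(offset=[[0.001, -0.0002, 0], [0.002, -0.0002, 0], [0.003, -0.0002, 0], [0.004, -0.0002, 0], [0.005, -0.0002, 0]], angular=[[0, 0, 0], [0, 0, 0], [0, 0, 0], [0, 0, 0], [0, 0, 0]])

```text
time_s: 9.72
tool_pos: [0.5411, 0.0458, 0.0853]
tool_rot: [154.7, 90.0, -175.1]
force: [0.3, -1.0, 0.1]
grip_width: 0.0223
```

```bash
python3 -c "from h import *;st()"
```

```text
t 9.72 pos [0.5411 0.0458 0.0853] jaw 30.2 x [-0.0003 -0.     -1.    ] y [-0.503   0.8643  0.0001] F [ 0.2634 -1.0103  0.0723] T [-0.079  -0.225   0.0275] w 0.0223 q [ 29.4  17.  -42.1 106.8  13.   61.   12.4]
```

>>> drive_tool(offset=[[0.001, -0.0001, 0], [0.002, -0.0001, 0], [0.003, -0.0001, 0], [0.003, -0.0001, 0]], angular=[[0, 0, 0], [0, 0, 0], [0, 0, 0], [0, 0, 0]])

```text
time_s: 10.22
tool_pos: [0.5411, 0.0458, 0.0822]
tool_rot: [139.4, 90.0, 169.6]
force: [0.6, 0.8, -0.9]
grip_width: 0.0226
```

```bash
python3 look.py p8 292 255
```

```text
t 10.28 pos [0.5411 0.0457 0.0822] jaw 30.2 x [-0.0005  0.     -1.    ] y [-0.503   0.8643  0.0003] F [ 0.5675 -0.028  -1.1568] T [-0.0261 -0.2018  0.0299] w 0.022 q [ 29.3  17.3 -42.  107.   13.1  60.7  12.3]
```

View pics/p8.png

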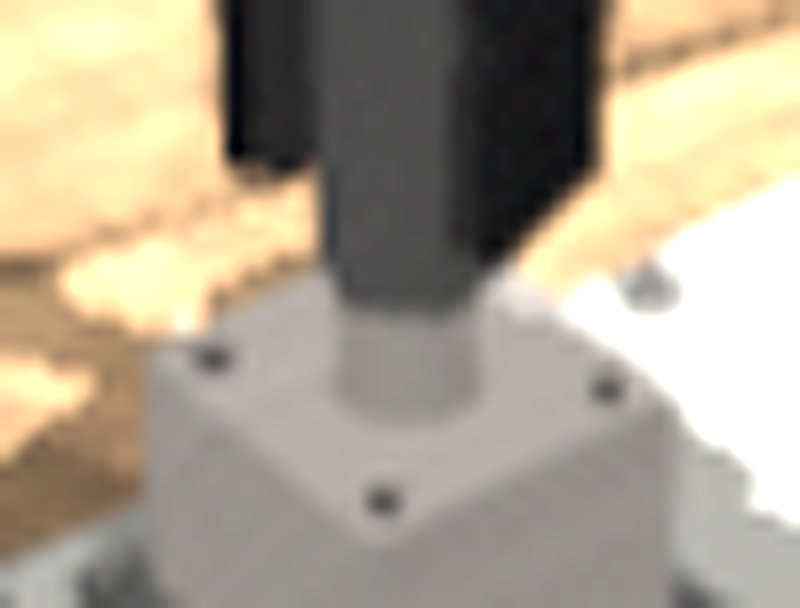

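The shoulder is at v≈308, leaving about 16 mm of pin exposed. The depth is about 17 mm, past the 12 mm step, with no resistance. I'll keep going down.

>>> drive_tool(offset=[[0.0025, 0, 0], [0.005, 0, 0], [0.0075, 0, 0], [0.01, 0, 0], [0.0125, 0, 0], [0.014, 0, 0], [0.014, 0, 0]], angular=[[0, 0, 0], [0, 0, 0], [0, 0, 0], [0, 0, 0], [0, 0, 0], [0, 0, 0], [0, 0, 0]])

```text
time_s: 11.15
tool_pos: [0.541, 0.0457, 0.068]
tool_rot: [142.1, 90.0, 172.3]
force: [0.5, -0.2, -0.6]
grip_width: 0.0224
```

```bash
python3 -c "from h import *;st()"
```

```text
t 11.15 pos [0.541  0.0457 0.068 ] jaw 30.2 x [-0.0006  0.0001 -1.    ] y [-0.503   0.8643  0.0004] F [ 0.4776 -0.1851 -0.5802] T [-0.055  -0.2016 -0.0776] w 0.0224 q [ 28.8  18.3 -41.6 107.6  14.1  59.2  11.6]
```

>>> drive_tool(offset=[[0.0006, 0, 0], [0.0012, 0, 0], [0.0018, 0, 0], [0.0024, 0, 0], [0.0027, 0, 0]], angular=[[0, 0, 0], [0, 0, 0], [0, 0, 0], [0, 0, 0], [0, 0, 0]])

```text
time_s: 11.78
tool_pos: [0.541, 0.0457, 0.0653]
tool_rot: [142.1, 90.0, 172.3]
force: [0.6, -0.1, -0.9]
grip_width: 0.0222
```

```bash
python3 look.py p9 292 255
```

```text
t 11.82 pos [0.541  0.0457 0.0653] jaw 30.2 x [-0.0006  0.0001 -1.    ] y [-0.503   0.8643  0.0004] F [-0.5983 -1.2026 -1.2432] T [-0.0799 -0.2012 -0.0087] w 0.0218 q [ 28.7  18.5 -41.5 107.8  14.2  59.   11.4]
```

View pics/p9.png

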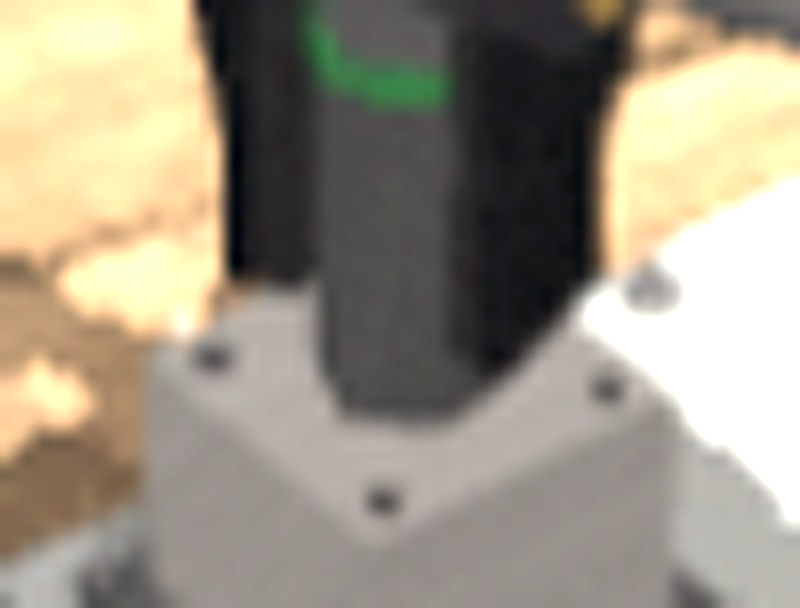

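>>> drive_tool(offset=[[0.0004, 0, 0], [0.0008, 0, 0], [0.0008, 0, 0]], angular=[[0, 0, 0], [0, 0, 0], [0, 0, 0]])

```text
time_s: 12.2
tool_pos: [0.5411, 0.0458, 0.065]
tool_rot: [171.0, 90.0, -158.8]
force: [-1.0, -0.9, 3.9]
grip_width: 0.0223
```

```bash
python3 -c "from h import *;st()"
```

```text
t 12.2 pos [0.5411 0.0458 0.065 ] jaw 30.21 x [-0.0005 -0.0002 -1.    ] y [-0.5031  0.8642  0.0001] F [-0.9894 -0.9334  3.9219] T [-0.1047  0.2959 -0.0142] w 0.0223 q [ 28.7  18.6 -41.5 107.8  14.3  58.9  11.4]
```

Contact of about 5 N came at TCP z 0.065, exactly the expected home height, so the left bore passes. I'll draw the gauge out straight and go over to the right block.

>>> drive_tool(offset=[[-0.01, 0, 0], [-0.025, 0, 0], [-0.04, 0, 0], [-0.05, 0, 0], [-0.05, 0, 0]], angular=[[0, 0, 0], [0, 0, 0], [0, 0, 0], [0, 0, 0], [0, 0, 0]])

```text
time_s: 12.82
tool_pos: [0.5418, 0.0458, 0.1161]
tool_rot: [-48.7, 89.9, -18.5]
force: [-0.1, 0.2, -1.3]
grip_width: 0.0218
```

```bash
python3 -c "
from h import *
go([.5615,-.0827,.107],30.2)"; python3 look.py p10 292 255
```

```text
t 12.82 pos [0.5418 0.0458 0.1161] jaw 30.2 x [ 0.0014 -0.0005 -1.    ] y [-0.503   0.8643 -0.0011] F [-0.1111  0.1991 -1.3063] T [ 0.0826 -0.1161 -0.0349] w 0.0218 q [ 30.2  14.9 -42.7 105.2  11.2  64.2  13.8]
offset [ 0.0092 -0.121  -0.0476] angular [-0.0001  0.001   0.0011]
t 12.88 pos [0.5412 0.0457 0.1154] jaw 30.19 x [ 0.0001 -0.0005 -1.    ] y [-0.5029  0.8644 -0.0005] F [-0.028  -0.0217 -1.792 ] T [ 0.0196 -0.1048 -0.0264] w 0.0225 q [ 30.2  14.9 -42.7 105.2  11.2  64.2  13.8]
```

View pics/p10.png

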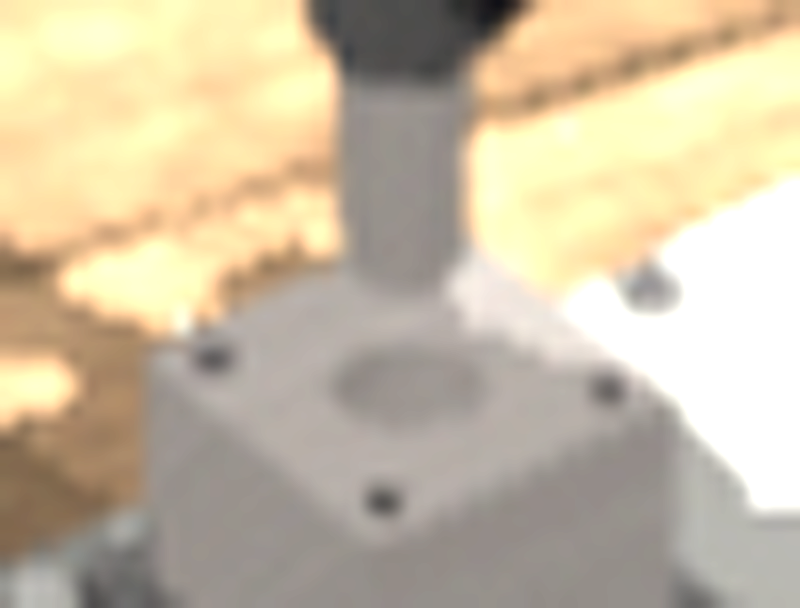

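>>> drive_tool(offset=[[0, -0.04, -0.016], [0, -0.08, -0.032], [0, -0.11, -0.043], [0, -0.1212, -0.047], [0, -0.1212, -0.047], [0, -0.1212, -0.047]], angular=[[0, 0, 0], [0, 0, 0], [0, 0, 0], [0, 0, 0], [0, 0, 0], [0, 0, 0]])

```text
time_s: 13.62
tool_pos: [0.5614, -0.0804, 0.1153]
tool_rot: [80.8, 90.0, 111.1]
force: [-0.3, 0.4, -1.4]
grip_width: 0.0222
```

```bash
python3 look.py p11 342 231;python3 -c "
from h import *
go([.5615,-.0827,.107],30.2)"
```

```text
t 13.68 pos [ 0.5614 -0.0805  0.1154] jaw 30.35 x [-0.0001  0.0004 -1.    ] y [-0.5053  0.8629  0.0004] F [-0.0801 -0.0309 -0.8112] T [ 0.0331 -0.165   0.0339] w 0.0224 q [ 38.7  17.2 -38.5 102.   11.7  64.8  26.8]
t 13.68 pos [ 0.5614 -0.0805  0.1154] jaw 30.35 x [-0.0001  0.0004 -1.    ] y [-0.5053  0.8629  0.0004] F [-0.0801 -0.0309 -0.8112] T [ 0.0331 -0.165   0.0339] w 0.0224 q [ 38.7  17.2 -38.5 102.   11.7  64.8  26.8]
offset [ 0.0084 -0.002  -0.0011] angular [ 0.0027  0.0001 -0.0004]
```

View pics/p11.png

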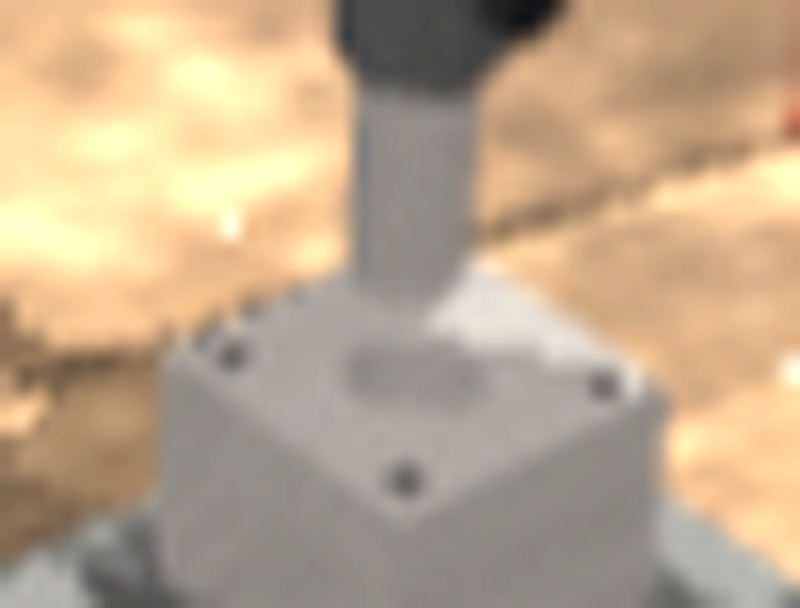

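```bash
python3 - <<'E'
from h import *
s=cv2.imread("pics/scene0.png",0).astype(int)
for (u0,v0,u1,v1) in((309,272,326,286),(359,248,376,260)):
    c=s[v0:v1,u0:u1]; 
    print(c.max())
    w=np.clip(225-c-40,0,None).astype(float) if 0 else (np.median(c)-c).clip(15,None)-15.
    y,x=np.mgrid[v0:v1,u0:u1]; print((w*x).sum()/w.sum(),(w*y).sum()/w.sum())
    print(c)
for n,u0,v0 in(("p10",292,255),("p11",342,231)):
    g=cv2.cvtColor(cv2.imread(f"pics/{n}.png"),cv2.COLOR_BGR2GRAY)[8::16,8::16]
    print(n);print(g[3:30,18:34])
E
```

```text
210
317.26464686998395 279.16954253611556
[[151 173 190 207 205 203 202 204 203 203 206 206 209 208 207 191 166]
 [191 207 205 204 203 203 204 205 205 206 208 210 208 205 204 203 199]
 [205 203 203 203 204 205 205 201 203 205 205 205 203 203 205 206 205]
 [204 204 204 205 203 184 173 178 179 179 178 190 199 205 204 204 203]
 [205 206 206 205 186 138 104 127 126 124 128 152 177 198 203 203 204]
 [207 208 208 197 150 101  77  76  76  80  83  98 134 181 204 204 204]
 [209 208 203 179 114  70  75  74  76  80  79  75  98 168 204 205 205]
 [205 202 199 181 109  72  77  75  77  80  79  78 108 178 206 206 205]
 [201 204 206 200 164 121  91  76  79  79  88 122 167 202 206 204 202]
 [205 205 204 203 200 182 158 148 151 153 158 180 206 204 202 203 203]
 [205 203 203 204 204 204 203 204 205 206 205 204 202 203 204 205 204]
 [183 204 204 204 204 203 206 206 206 203 202 203 203 205 205 200 177]
 [132 185 204 204 205 206 206 203 203 203 203 205 205 200 177 155 111]
 [ 83 128 177 205 206 196 159 164 190 205 205 200 176 153 110  76  76]]
206
366.7114347357066 253.7923408845739
[[105 133 162 182 202 2
[... 3757 characters left out ...]
 204 223 227 225 228 228 223]
 [167 167 165 165 165 167 165 169 179 204 209 226 226 226 224 225]
 [166 165 167 164 156 155 156 161 162 160 171 197 202 202 200 206]
 [166 169 167 156 141 142 145 148 148 150 151 157 167 169 169 178]
 [168 169 169 155 138 143 147 148 150 147 144 145 160 173 169 169]
 [169 170 171 162 148 147 148 152 148 148 147 149 158 169 171 169]
 [171 171 169 172 165 159 161 161 157 157 153 160 166 169 168 169]
 [169 171 169 171 169 172 170 170 169 169 167 169 168 169 170 170]
 [164 167 171 171 172 168 171 171 170 169 170 171 170 169 171 170]
 [149 158 168 170 170 171 167 158 170 169 171 171 171 169 161 154]
 [143 146 158 167 170 164 136 113 150 171 170 169 161 153 147 138]]
```

```bash
python3 - <<'E'
from h import *
import pickle
d=pickle.load(open("d.pkl","rb"))
a=onz(d,(317.1,278.35),.044);b=onz(d,(367.3,253.8),.044);print(a,b,b-a,np.linalg.norm(b-a))
# tip: centre is ~ pin bottom minus half ellipse, same for both
for h in(2.1,):
    p=onz(d,(316.6,273.0-h),.0604);q=onz(d,(367.1,249.4-h*.94),.0604);print(p,q,q-p)
E
```

```text
[0.54216019 0.04757391 0.044     ] [ 0.56361276 -0.08106433  0.044     ] [ 0.02145258 -0.12863824  0.        ] 0.13041476089062976
[0.54467793 0.04729293 0.0604    ] [ 0.56384133 -0.07971819  0.0604    ] [ 0.0191634  -0.12701113  0.        ]
```

```bash
python3 -c "
from h import *
go([.5625,-.0827,.100],30.2)"
```

```text
t 13.68 pos [ 0.5614 -0.0805  0.1154] jaw 30.35 x [-0.0001  0.0004 -1.    ] y [-0.5053  0.8629  0.0004] F [-0.0801 -0.0309 -0.8112] T [ 0.0331 -0.165   0.0339] w 0.0224 q [ 38.7  17.2 -38.5 102.   11.7  64.8  26.8]
offset [ 0.0154 -0.0025 -0.0002] angular [ 0.0027  0.0001 -0.0004]
```

>>> drive_tool(offset=[[0.004, -0.0025, -0.0002], [0.01, -0.0025, -0.0002], [0.0135, -0.0025, -0.0002], [0.0155, -0.0025, -0.0002], [0.0165, -0.0025, -0.0002]], angular=[[0.0027, 0, 0], [0.0027, 0, 0], [0.0027, 0, 0], [0.0027, 0, 0], [0.0027, 0, 0]])

```text
time_s: 14.3
tool_pos: [0.5625, -0.0828, 0.0987]
tool_rot: [81.2, 90.0, 111.4]
force: [-0.4, 0.3, -0.4]
grip_width: 0.0222
```

```bash
python3 look.py p12 342 231
```

```text
t 14.35 pos [ 0.5625 -0.0828  0.0987] jaw 30.19 x [-0.0002  0.0004 -1.    ] y [-0.5029  0.8643  0.0005] F [ 0.5398 -0.2765 -0.841 ] T [ 0.0153 -0.1658  0.0139] w 0.0222 q [ 38.4  18.4 -38.1 102.7  12.6  63.2  26.2]
```

View pics/p12.png

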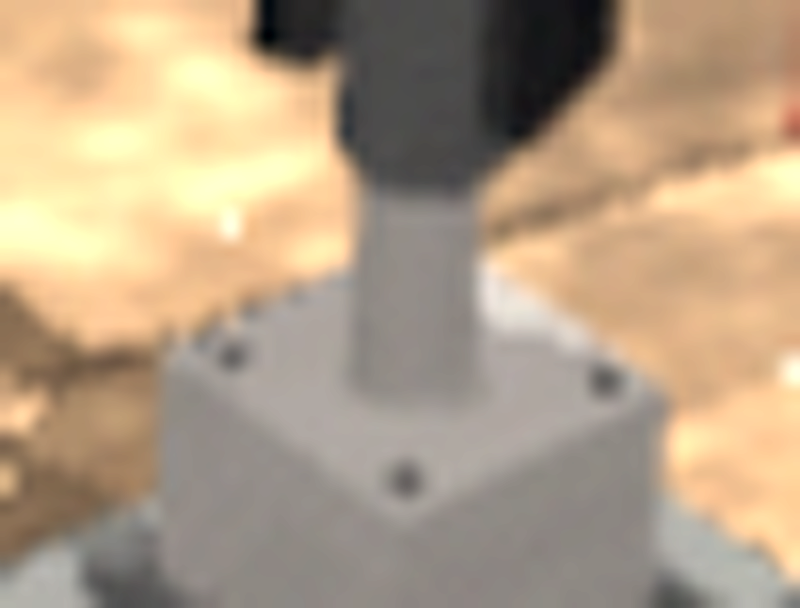

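The pin (centre u≈420) and the bore (centre u≈418) are aligned and the tip is level with the mouth. I'll lower gently.

>>> drive_tool(offset=[[0.0008, 0, 0], [0.0016, 0, 0], [0.0024, 0, 0], [0.0024, 0, 0]], angular=[[0, 0, 0], [0, 0, 0], [0, 0, 0], [0, 0, 0]])

```text
time_s: 14.85
tool_pos: [0.5624, -0.0828, 0.0963]
tool_rot: [100.5, 90.0, 130.7]
force: [0.3, -0.1, -0.6]
grip_width: 0.0223
```

```bash
python3 -c "from h import *;st()"
```

```text
t 14.85 pos [ 0.5624 -0.0828  0.0963] jaw 30.19 x [-0.0003  0.0004 -1.    ] y [-0.5029  0.8643  0.0005] F [ 0.2603 -0.1047 -0.5505] T [-0.0163 -0.0888  0.0279] w 0.0223 q [ 38.4  18.6 -38.  102.9  12.7  62.9  26.1]
```

>>> drive_tool(offset=[[0.0015, 0, 0], [0.003, 0, 0], [0.0045, 0, 0], [0.006, 0, 0], [0.0075, 0, 0], [0.0075, 0, 0]], angular=[[0, 0, 0], [0, 0, 0], [0, 0, 0], [0, 0, 0], [0, 0, 0], [0, 0, 0]])

```text
time_s: 15.6
tool_pos: [0.5623, -0.0828, 0.0886]
tool_rot: [109.1, 90.0, 139.3]
force: [-0.0, 0.2, -1.0]
grip_width: 0.0219
```

```bash
python3 -c "from h import *;st()"
```

```text
t 15.6 pos [ 0.5623 -0.0828  0.0886] jaw 30.19 x [-0.0006  0.0005 -1.    ] y [-0.5029  0.8643  0.0007] F [-0.0303  0.1886 -0.9859] T [-0.031  -0.016   0.0328] w 0.0219 q [ 38.2  19.1 -37.9 103.2  13.1  62.1  25.8]
```

>>> drive_tool(offset=[[0.0007, 0, 0], [0.0013, 0, 0], [0.0018, 0, 0], [0.0022, 0, 0], [0.0022, 0, 0]], angular=[[0, 0, 0], [0, 0, 0], [0, 0, 0], [0, 0, 0], [0, 0, 0]])

```text
time_s: 16.23
tool_pos: [0.5624, -0.0828, 0.0868]
tool_rot: [124.2, 90.0, 154.4]
force: [-1.9, -0.9, 4.3]
grip_width: 0.0222
```

```bash
python3 look.py p13 342 231
```

```text
t 16.27 pos [ 0.5625 -0.0828  0.0868] jaw 30.2 x [-0.0003  0.0002 -1.    ] y [-0.503   0.8643  0.0003] F [-1.4356  0.6726  5.6556] T [0.0119 0.3594 0.0057] w 0.0219 q [ 38.1  19.2 -37.8 103.3  13.2  61.9  25.7]
```

View pics/p13.png

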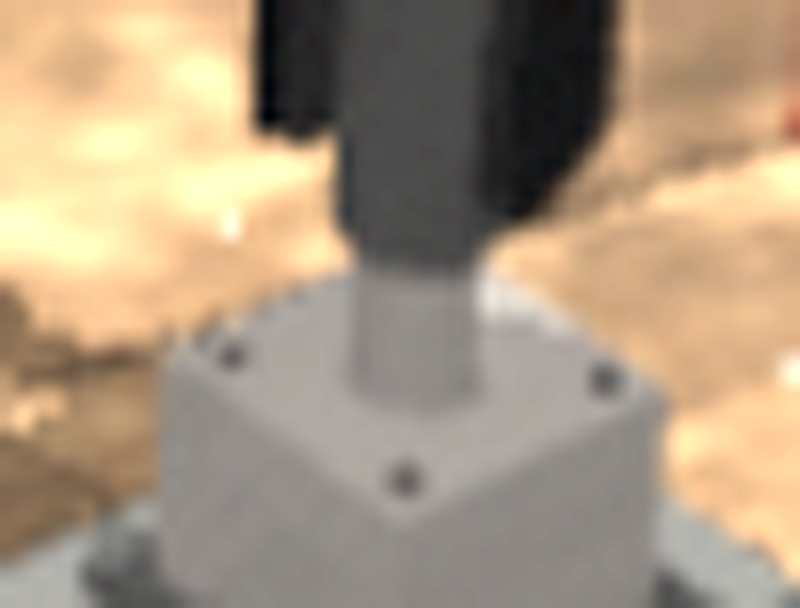

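The pin stopped at TCP z 0.0868, 12 mm deep, with about 6 N building up. About 22 mm of pin is still showing, so the right block fails. I'll withdraw and return to the left block.

>>> drive_tool(offset=[[-0.008, 0, 0], [-0.02, 0, 0], [-0.029, 0, 0], [-0.029, 0, 0]], angular=[[0, 0, 0], [0, 0, 0], [0, 0, 0], [0, 0, 0]])

```text
time_s: 16.77
tool_pos: [0.5633, -0.0829, 0.117]
tool_rot: [-41.1, 89.9, -10.9]
force: [0.3, -0.5, -1.1]
grip_width: 0.0222
```

```bash
python3 -c "
from h import *
go([.5411,.0458,.115],30.2)"
```

```text
t 16.77 pos [ 0.5633 -0.0829  0.117 ] jaw 30.19 x [ 0.0018 -0.0004 -1.    ] y [-0.5029  0.8643 -0.0012] F [ 0.2589 -0.4984 -1.0505] T [ 0.0443 -0.1117 -0.0251] w 0.0222 q [ 38.8  17.3 -38.4 101.7  11.8  64.9  26.8]
offset [0.0019 0.1224 0.0456] angular [-0.0001  0.0014  0.0012]
```

>>> drive_tool(offset=[[0, 0.04, 0.015], [0, 0.08, 0.03], [0, 0.112, 0.042], [0.002, 0.1224, 0.0456], [0.002, 0.1224, 0.0456], [0.002, 0.1224, 0.0456], [0.002, 0.1224, 0.0456]], angular=[[0, 0.0014, 0], [0, 0.0014, 0], [0, 0.0014, 0], [0, 0.0014, 0], [0, 0.0014, 0.001], [0, 0.0014, 0.001], [0, 0.0014, 0.001]])

```text
time_s: 17.65
tool_pos: [0.5414, 0.0442, 0.1148]
tool_rot: [-122.9, 90.0, -92.8]
force: [-0.3, -0.1, -2.2]
grip_width: 0.0219
```

```bash
python3 -c "
from h import *
go([.5411,.0458,.101],30.2)"
```

```text
t 17.65 pos [0.5414 0.0442 0.1148] jaw 30.05 x [-0.     -0.0005 -1.    ] y [-0.5007  0.8656 -0.0004] F [-0.3204 -0.0693 -2.2273] T [-0.02   -0.0974 -0.022 ] w 0.0219 q [ 30.3  14.9 -42.6 105.2  11.2  64.1  13.8]
offset [0.0138 0.0016 0.0005] angular [-0.0027 -0.0003  0.0004]
```

>>> drive_tool(offset=[[0.004, 0.0016, 0.0005], [0.01, 0.0016, 0.0005], [0.0138, 0.0016, 0.0005], [0.0138, 0.0016, 0.0005]], angular=[[-0.0027, 0, 0], [-0.0027, 0, 0], [-0.0027, 0, 0], [-0.0027, 0, 0]])

```text
time_s: 18.15
tool_pos: [0.5407, 0.0458, 0.1004]
tool_rot: [173.5, 89.9, -156.3]
force: [-0.3, 0.2, -0.6]
grip_width: 0.0221
```

```bash
python3 look.py p14 292 255;python3 -c "
from h import *
go([.5411,.0458,.093],30.2)"
```

```text
t 18.2 pos [0.5409 0.0459 0.1008] jaw 30.21 x [-0.0004 -0.0004 -1.    ] y [-0.5032  0.8642 -0.0001] F [ 0.0734  0.1357 -0.7443] T [ 0.0403 -0.0898  0.069 ] w 0.022 q [ 29.8  15.9 -42.4 106.   12.   62.6  13.1]
t 18.2 pos [0.5409 0.0459 0.1008] jaw 30.21 x [-0.0004 -0.0004 -1.    ] y [-0.5032  0.8642 -0.0001] F [ 0.0734  0.1357 -0.7443] T [ 0.0403 -0.0898  0.069 ] w 0.022 q [ 29.8  15.9 -42.4 106.   12.   62.6  13.1]
offset [ 0.0078 -0.0001  0.0001] angular [ 0.0002 -0.0006  0.0001]
```

View pics/p14.png

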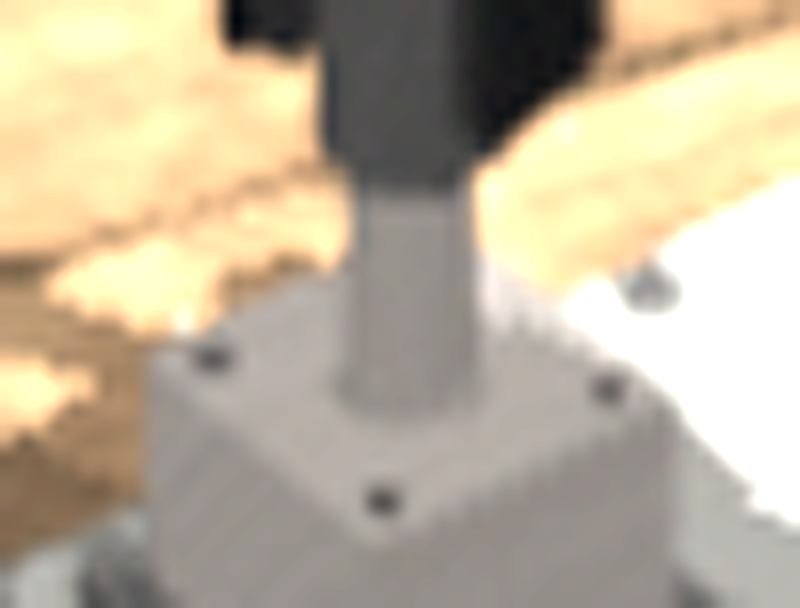

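The pin (u≈412) is centred over the left bore (u≈409). I'll lower it.

>>> drive_tool(offset=[[0.001, 0, 0], [0.002, 0, 0], [0.0035, 0, 0], [0.005, 0, 0], [0.0065, 0, 0], [0.008, 0, 0]], angular=[[0, 0, 0], [0, 0, 0], [0, 0, 0], [0, 0, 0], [0, 0, 0], [0, 0, 0]])

```text
time_s: 18.95
tool_pos: [0.5409, 0.0459, 0.0926]
tool_rot: [-170.1, 90.0, -139.9]
force: [0.4, 0.1, -0.6]
grip_width: 0.0218
```

```bash
python3 -c "from h import *;st()"
```

```text
t 18.95 pos [0.5409 0.0459 0.0926] jaw 30.21 x [-0.0005 -0.0004 -1.    ] y [-0.5032  0.8642 -0.0001] F [ 0.4099  0.1314 -0.5565] T [ 0.0123 -0.1231  0.0152] w 0.0218 q [ 29.6  16.5 -42.2 106.5  12.5  61.8  12.7]
```

>>> drive_tool(offset=[[0.003, 0, 0], [0.006, 0, 0], [0.009, 0, 0], [0.012, 0, 0], [0.015, 0, 0], [0.018, 0, 0], [0.021, 0, 0], [0.024, 0, 0], [0.026, 0, 0], [0.0268, 0, 0]], angular=[[0, 0, 0], [0, 0, 0], [0, 0, 0], [0, 0, 0], [0, 0, 0], [0, 0, 0], [0, 0, 0], [0, 0, 0], [0, 0, 0], [0, 0, 0]])

```text
time_s: 20.2
tool_pos: [0.5409, 0.0458, 0.0657]
tool_rot: [-176.7, 90.0, -146.5]
force: [0.8, 0.2, -0.0]
grip_width: 0.0224
```

>>> drive_tool(offset=[[0.0005, 0, 0], [0.001, 0, 0], [0.001, 0, 0]], angular=[[0, 0, 0], [0, 0, 0], [0, 0, 0]])

```text
time_s: 20.58
tool_pos: [0.5409, 0.0458, 0.065]
tool_rot: [-165.6, 90.0, -135.4]
force: [-1.3, -0.7, 2.4]
grip_width: 0.0222
```

```bash
python3 look.py p15 292 255
```

```text
t 20.62 pos [0.5409 0.0458 0.065 ] jaw 30.21 x [-0.0005 -0.0005 -1.    ] y [-0.5031  0.8642 -0.0002] F [-1.11    0.1359  2.5448] T [ 0.009   0.1452 -0.0357] w 0.0218 q [ 28.7  18.6 -41.5 107.8  14.3  58.9  11.4]
```

View pics/p15.png

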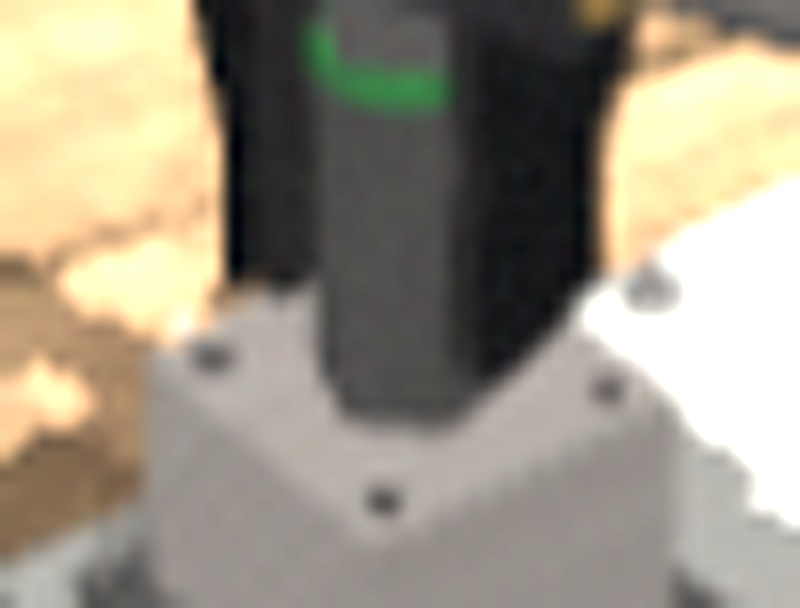

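The shoulder sits on the block (v≈430) and contact came again at TCP z 0.065. I'll release and rise.

>>> drive_tool(offset=[[0, 0, 0], [0, 0, 0], [0, 0, 0], [0, 0, 0], [0, 0, 0]], angular=[[0, 0, 0], [0, 0, 0], [0, 0, 0], [0, 0, 0], [0, 0, 0]], fingers=-0.6)

```text
time_s: 21.25
tool_pos: [0.5409, 0.0458, 0.065]
tool_rot: [-163.9, 90.0, -133.7]
force: [0.3, -1.2, 0.6]
grip_width: 0.0639
```

>>> drive_tool(offset=[[-0.02, 0, 0], [-0.05, 0, 0], [-0.08, 0, 0], [-0.085, 0, 0], [-0.085, 0, 0]], angular=[[0, 0, 0], [0, 0, 0], [0, 0, 0], [0, 0, 0], [0, 0, 0]])

```text
time_s: 21.88
tool_pos: [0.5411, 0.0458, 0.1505]
tool_rot: [-96.0, 89.9, -65.8]
force: [0.2, 0.1, -0.2]
grip_width: 0.0697
```

```bash
python3 look.py p16 292 245; python3 -c "
from h import *
go([.563,-.082,.13],8.9)
go([.563,-.082,.13],-81.1)"
```

```text
t 21.93 pos [0.5406 0.0457 0.1496] jaw 30.2 x [-0.0012 -0.0008 -1.    ] y [-0.5031  0.8642 -0.0001] F [ 0.1985 -0.5493 -0.8628] T [-0.0141 -0.0998  0.0545] w 0.0695 q [ 31.1  12.7 -43.3 103.2   9.4  67.9  15.2]
t 21.93 pos [0.5406 0.0457 0.1496] jaw 30.2 x [-0.0012 -0.0008 -1.    ] y [-0.5031  0.8642 -0.0001] F [ 0.1985 -0.5493 -0.8628] T [-0.0141 -0.0998  0.0545] w 0.0695 q [ 31.1  12.7 -43.3 103.2   9.4  67.9  15.2]
offset [ 0.0197 -0.1217 -0.0448] angular [ 0.3718 -0.0014  0.0003]
t 21.93 pos [0.5406 0.0457 0.1496] jaw 30.2 x [-0.0012 -0.0008 -1.    ] y [-0.5031  0.8642 -0.0001] F [ 0.1985 -0.5493 -0.8628] T [-0.0141 -0.0998  0.0545] w 0.0695 q [ 31.1  12.7 -43.3 103.2   9.4  67.9  15.2]
offset [ 0.0197 -0.1217 -0.0448] angular [-1.199  -0.0013 -0.0008]
```

View pics/p16.png

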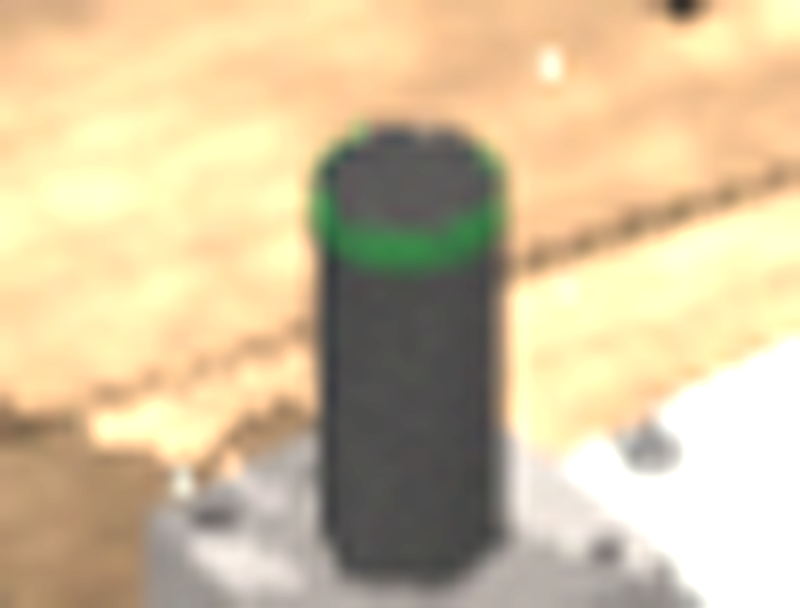

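The gauge stands fully home and free in the left block (top at about (410,180), upright). Next is the failed right block. I'll align the jaws with the nest's x direction and open fully.

>>> drive_tool(offset=[[0, -0.03, -0.011], [0, -0.07, -0.026], [0.005, -0.105, -0.039], [0.0197, -0.1217, -0.0448], [0.0197, -0.1217, -0.0448], [0.0197, -0.1217, -0.0448], [0.0197, -0.1217, -0.0448]], angular=[[0.1, 0, 0], [0.2, 0, 0], [0.3, 0, 0], [0.372, -0.0014, 0], [0.372, -0.0014, 0], [0.372, -0.0014, 0], [0.372, -0.0014, 0]], fingers=-1)

```text
time_s: 22.8
tool_pos: [0.5632, -0.0804, 0.1304]
tool_rot: [-5.0, 90.0, 4.1]
force: [0.6, 0.5, -0.2]
grip_width: 0.087
```

```bash
python3 -c "
from h import *
go([.563,-.0815,.06],8.9)"
```

```text
t 22.8 pos [ 0.5632 -0.0804  0.1304] jaw 9.06 x [ 0.0007  0.     -1.    ] y [-0.1574  0.9875 -0.0001] F [ 0.6329  0.5127 -0.2136] T [ 0.0145 -0.0779  0.0047] w 0.087 q [ 36.5  15.9 -35.8 101.   10.1  66.2   6.7]
offset [ 0.0704 -0.0011 -0.0005] angular [0.0028 0.0007 0.0001]
```

>>> drive_tool(offset=[[0.03, -0.0011, 0], [0.06, -0.0011, -0.0005], [0.07, -0.0011, -0.0005], [0.07, -0.0011, -0.0005]], angular=[[0.0028, 0, 0], [0.0028, 0, 0], [0.0028, 0, 0], [0.0028, 0, 0]])

```text
time_s: 23.3
tool_pos: [0.563, -0.0809, 0.0605]
tool_rot: [36.6, 90.0, 45.6]
force: [0.3, 0.5, 0.8]
grip_width: 0.0869
```

```bash
python3 -c "
from h import *
go([.563,-.0815,.024],8.9)
from cell import vision
d=vision.read_camera('scene')['pixels'][:,:,::-1]
cv2.imwrite('pics/p17.png',cv2.resize(d[200:310,300:443],(780,600),interpolation=cv2.INTER_CUBIC))"
```

```text
t 23.3 pos [ 0.563  -0.0809  0.0605] jaw 8.96 x [ 0.0003  0.0004 -1.    ] y [-0.1558  0.9878  0.0003] F [0.2712 0.5389 0.8422] T [-0.0541 -0.0828  0.016 ] w 0.0869 q [ 35.1  20.5 -34.6 104.6  13.4  59.    4.2]
offset [ 0.0365 -0.0006 -0.0001] angular [ 0.0011  0.0004 -0.0003]
```

View pics/p17.png

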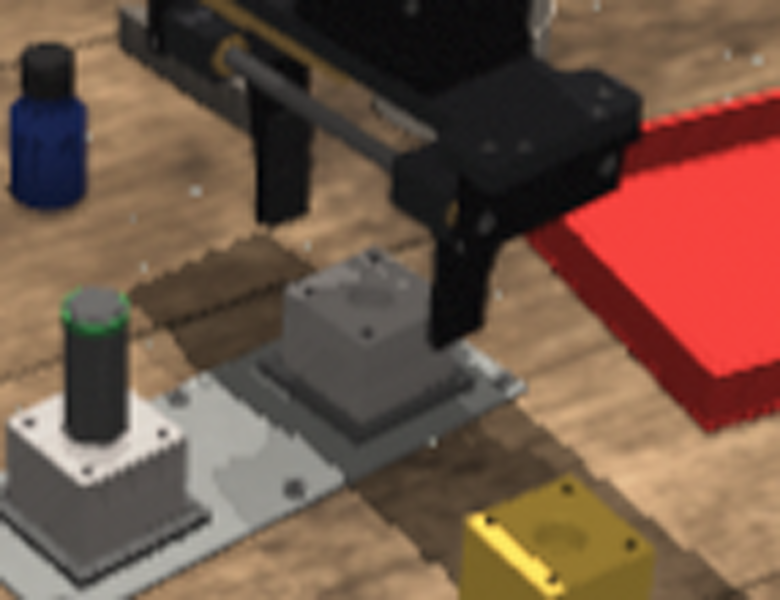

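The fingers straddle the right block, at about (280,140) and (460,290) in the crop, well clear of the gauge. I'll descend and grip.

>>> drive_tool(offset=[[0.018, -0.0006, 0], [0.033, -0.0006, 0], [0.036, -0.0006, 0], [0.036, -0.0006, 0]], angular=[[0, 0, 0], [0, 0, 0], [0, 0, 0], [0, 0, 0]])

```text
time_s: 23.85
tool_pos: [0.5635, -0.0816, 0.0249]
tool_rot: [9.0, 89.9, 17.9]
force: [0.8, 0.2, 0.1]
grip_width: 0.0869
```

>>> drive_tool(offset=[[0, 0, 0], [0, 0, 0], [0, 0, 0], [0, 0, 0], [0, 0, 0], [0, 0, 0]], angular=[[0, 0, 0], [0, 0, 0], [0, 0, 0], [0, 0, 0], [0, 0, 0], [0, 0, 0]], fingers=1, squeeze=25)

```text
time_s: 24.6
tool_pos: [0.5622, -0.0818, 0.0247]
tool_rot: [175.6, 89.9, -175.4]
force: [-5.1, -0.2, 4.0]
grip_width: 0.046
```

```bash
python3 -c "
from h import *
st()"
```

```text
t 24.6 pos [ 0.5622 -0.0818  0.0247] jaw 8.94 x [-0.0019 -0.0002 -1.    ] y [-0.1554  0.9879  0.0001] F [-5.135  -0.2116  4.0131] T [-0.1175  1.1793 -0.0187] w 0.046 q [ 34.2  23.2 -33.7 106.   15.4  55.5   2.8]
```

>>> drive_tool(offset=[[0, 0, -0.0008], [0, 0, -0.0008], [-0.008, 0, -0.0008], [-0.02, 0, -0.0008], [-0.04, 0, 0], [-0.06, 0, 0], [-0.06, 0, 0]], angular=[[0, 0, 0], [0, 0, 0], [0, 0, 0], [0, 0, 0], [0, 0, 0], [0, 0, 0], [0, 0, 0]], squeeze=50)

```text
time_s: 25.48
tool_pos: [0.5643, -0.0821, 0.0876]
tool_rot: [-33.9, 89.8, -25.0]
force: [0.2, 0.2, -4.6]
grip_width: 0.0458
```

```bash
python3 -c "
from h import *
go([.548,-.265,.09],-5.5)
from cell import vision
d=vision.read_camera('scene')['pixels'][:,:,::-1]
cv2.imwrite('pics/p18.png',cv2.resize(d[180:320,290:490],(800,560),interpolation=cv2.INTER_CUBIC))"
```

```text
t 25.48 pos [ 0.5643 -0.0821  0.0876] jaw 8.93 x [ 0.0033 -0.0015 -1.    ] y [-0.1552  0.9879 -0.002 ] F [ 0.1968  0.2458 -4.613 ] T [-0.0639 -0.1183 -0.0465] w 0.0458 q [ 35.8  18.7 -35.2 103.3  12.2  61.6   5.1]
offset [-0.0022 -0.1782 -0.0445] angular [0.2519 0.0032 0.0016]
```

View pics/p18.png

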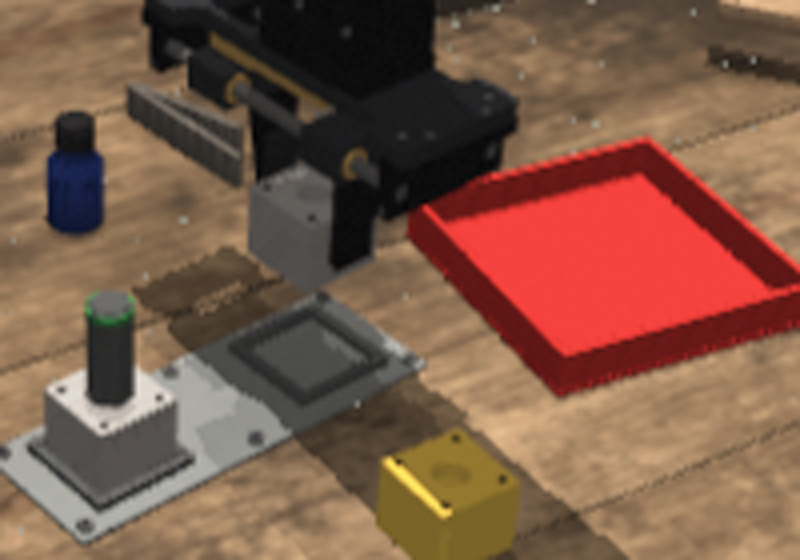

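The block is lifted, upright between the fingers, and the gauge and left block are undisturbed. I'll carry it over the tray.

>>> drive_tool(offset=[[0, -0.035, -0.009], [0, -0.075, -0.018], [0, -0.115, -0.028], [0, -0.15, -0.037], [-0.002, -0.172, -0.0425], [-0.002, -0.1782, -0.0445], [-0.002, -0.1782, -0.0445], [-0.002, -0.1782, -0.0445]], angular=[[0.05, 0.003, 0], [0.1, 0.003, 0], [0.15, 0.003, 0], [0.2, 0.003, 0], [0.252, 0.003, 0.0016], [0.252, 0.003, 0.0016], [0.252, 0.003, 0.0016], [0.252, 0.003, 0.0016]])

```text
time_s: 26.52
tool_pos: [0.5475, -0.2627, 0.0883]
tool_rot: [146.6, 89.8, 141.2]
force: [0.5, 0.6, -4.6]
grip_width: 0.0456
```

```bash
python3 -c "
from h import *
go([.548,-.265,.03],-5.5)"
```

```text
t 26.52 pos [ 0.5475 -0.2627  0.0883] jaw -5.34 x [-0.0022  0.0017 -1.    ] y [0.093  0.9957 0.0015] F [ 0.5232  0.6122 -4.6339] T [-0.0082 -0.1344 -0.0082] w 0.0456 q [ 46.   21.9 -27.8  97.9  11.2  63.2   9.5]
offset [ 0.0583 -0.0024  0.0008] angular [ 0.0028 -0.0023 -0.0015]
```

>>> drive_tool(offset=[[0.015, -0.0024, 0.0008], [0.035, -0.0024, 0.0008], [0.05, -0.0024, 0.0008], [0.058, -0.0024, 0.0008], [0.058, -0.0024, 0.0008]], angular=[[0, -0.002, -0.0015], [0, -0.002, -0.0015], [0, -0.002, -0.0015], [0, -0.002, -0.0015], [0, -0.002, -0.0015]])

```text
time_s: 27.15
tool_pos: [0.5474, -0.2648, 0.0293]
tool_rot: [156.3, 89.9, 151.0]
force: [0.1, 0.0, -4.8]
grip_width: 0.0457
```

>>> drive_tool(offset=[[0.001, 0, 0], [0.002, 0, 0], [0.003, 0, 0], [0.004, 0, 0], [0.004, 0, 0]], angular=[[0, 0, 0], [0, 0, 0], [0, 0, 0], [0, 0, 0], [0, 0, 0]])

```text
time_s: 27.78
tool_pos: [0.5473, -0.2648, 0.0253]
tool_rot: [157.1, 89.9, 151.8]
force: [-0.1, 0.1, -5.4]
grip_width: 0.0456
```

```bash
python3 -c "
from h import *
st()"
```

```text
t 27.77 pos [ 0.5473 -0.2648  0.0253] jaw -5.34 x [-0.0019  0.001  -1.    ] y [0.093  0.9957 0.0008] F [-0.1381  0.0544 -5.3608] T [-0.0462 -0.0779  0.0223] w 0.0456 q [ 45.1  26.1 -26.6 100.4  13.6  56.8   7.9]
```

>>> drive_tool(offset=[[0.0004, 0, 0], [0.0008, 0, 0], [0.0012, 0, 0], [0.0012, 0, 0]], angular=[[0, 0, 0], [0, 0, 0], [0, 0, 0], [0, 0, 0]])

```text
time_s: 28.28
tool_pos: [0.5474, -0.2648, 0.0248]
tool_rot: [165.0, 89.9, 159.7]
force: [-2.8, 1.6, 2.9]
grip_width: 0.0454
```

```bash
python3 -c "
from h import *
st()"
```

```text
t 28.27 pos [ 0.5474 -0.2648  0.0248] jaw -5.33 x [-0.0019  0.0007 -1.    ] y [0.093  0.9957 0.0005] F [-2.817   1.6382  2.8881] T [ 0.2406  0.6478 -0.0002] w 0.0454 q [ 45.   26.1 -26.6 100.4  13.6  56.8   7.9]
```

The force changed from -5.4 N to +2.9 N, so the block rests on the tray floor. I'll release gently and rise.

>>> drive_tool(offset=[[0, 0, 0], [0, 0, 0], [0, 0, 0], [0, 0, 0], [0, 0, 0]], angular=[[0, 0, 0], [0, 0, 0], [0, 0, 0], [0, 0, 0], [0, 0, 0]], fingers=-0.8)

```text
time_s: 28.9
tool_pos: [0.5474, -0.2648, 0.0248]
tool_rot: [163.8, 89.9, 158.4]
force: [-0.7, 0.5, 0.6]
grip_width: 0.0773
```

>>> drive_tool(offset=[[-0.02, 0, 0], [-0.05, 0, 0], [-0.1, 0, 0], [-0.15, 0, 0], [-0.15, -0.05, 0], [-0.15, -0.1, 0], [-0.15, -0.15, -0.03], [-0.15, -0.2, -0.06], [-0.15, -0.2, -0.06], [-0.15, -0.2, -0.06]], angular=[[0, 0, 0], [0, 0, 0], [0, 0, 0], [0, 0, 0], [0, 0, 0], [0, 0, 0], [0, 0, 0], [0, 0, 0], [0, 0, 0], [0, 0, 0]])

```text
time_s: 30.15
tool_pos: [0.4699, -0.4582, 0.176]
tool_rot: [116.3, 90.0, 110.9]
force: [0.6, 0.5, 1.0]
grip_width: 0.0782
```

```bash
python3 - <<'E'
from h import *
from cell import vision
st()
for n in("scene","top"):
    d=vision.read_camera(n);cv2.imwrite(f"pics/f{n}.png",d["pixels"][:,:,::-1])
s=cv2.imread("pics/fscene.png");cv2.imwrite("pics/fc.png",cv2.resize(s[170:320,220:500],(800,428),interpolation=cv2.INTER_CUBIC))
E
```

```text
t 30.15 pos [ 0.4699 -0.4582  0.176 ] jaw -5.35 x [-0.0003  0.0007 -1.    ] y [0.0933 0.9956 0.0006] F [0.579  0.4738 0.9748] T [ 0.0706 -0.1328  0.0009] w 0.0782 q [ 59.8  22.5 -23.1  85.6   9.   73.8  30.3]
```

View pics/fc.png

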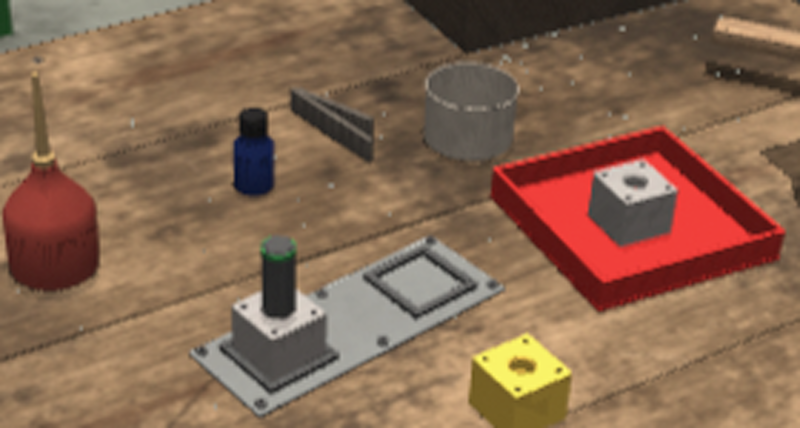

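View pics/ftop.png

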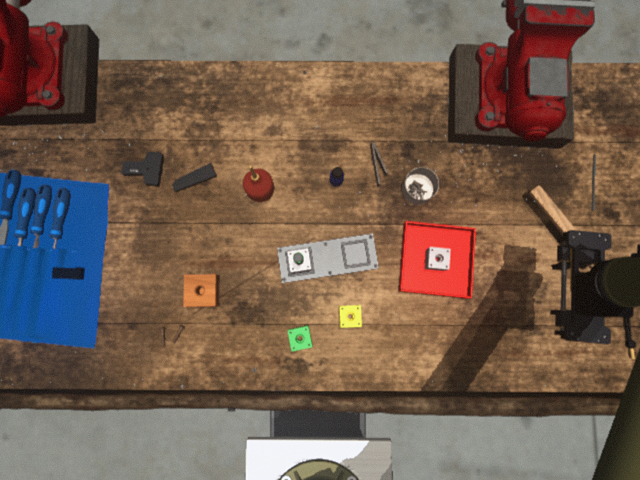

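Both views show the gauge home in the left block, top view (299,260), and the failed block upright in the tray at (438,258). The oil can, bottle and tin are at their starting pixels, and the gripper is clear. I'll hand the job in.

```bash
python3 -c "
from cell import sign_off
print(sign_off())"
```

```text
the job is handed in; nothing more can be done
None
```

The job is done and handed in at about 30 s of the 72 s allowed. The left block passed and the right block failed.

- **Left block:** the pin went in until the shoulder sat on the block, with contact at TCP z 0.065 m and only about 5 N.
- **Right block:** the pin stopped on the step 12 mm deep, with about 6 N. I did not force it.
- **Final state:** the gauge stands fully home in the left block, which is still in its nest. I lowered the right block until it touched the tray floor, then released it; it stands upright.

**Last checks:** both final pictures show this, with the oil can, blue bottle and screw tin at their starting pixels and the gripper clear of everything. No check failed at the end.

**What disagreed along the way:**
- The first reach to the gauge drifted about 5 mm sideways, which I corrected before gripping.
- The jaws stood at 22 mm on the 20 mm handle, so they probably held it near the hex corners. The grip held throughout.
- The camera estimates for the right bore differed by about 2 mm. I aimed between them, and the pin entered freely.

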